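Close the cheese press: pressing boards, retaining bar, latches

TASK

Close up the cheese press: lay each wooden pressing board that is there, cleat up, lengthwise on a mould of its own (any of the moulds will do) and press it down over the cheeses until it lies level and flat on the mould's rim. Once all the boards are down, swing the two latches out of the way, lay the retaining bar in the two forked posts so that it bridges all the moulds evenly, and swing both latches back fully over the bar. Leave the jar and the rush-bound cheese where they are.

Things in the scene. Friction and masses are not known exactly. Their poses are not given: they have to be found in the camera images.
- press: dark steel press bed, fixed: base plate 150 (x) x 340 (y) x 8 mm, origin under its centre, with three white moulds side by side along its y (centres 78 mm apart) and at each end a steel post with a forked top, 130 mm from the centre. Highest parts: the latch knobs, 128 mm above the table
- mould0_rim (a point): centre of the left (+y) mould's rim plane, 50 mm above the table; axes as the press. White open mould 120 (x) x 66 (y) mm, walls 6 mm. Its two tight-fitting cheese blocks (centres 27 mm either side along x) stand up to 12 mm above the rim, unevenly; each sinks with 3 to 5 N and stays, stopping just below the rim. A board fully pressed lies on the rim, underside here
- mould1_rim (a point): centre of the middle mould's rim plane, 50 mm above the table; axes as the press. White open mould 120 (x) x 66 (y) mm, walls 6 mm. Its two tight-fitting cheese blocks (centres 27 mm either side along x) stand up to 12 mm above the rim, unevenly; each sinks with 3 to 5 N and stays, stopping just below the rim. A board fully pressed lies on the rim, underside here
- mould2_rim (a point): centre of the right (-y) mould's rim plane, 50 mm above the table; axes as the press. White open mould 120 (x) x 66 (y) mm, walls 6 mm. Its two tight-fitting cheese blocks (centres 27 mm either side along x) stand up to 12 mm above the rim, unevenly; each sinks with 3 to 5 N and stays, stopping just below the rim. A board fully pressed lies on the rim, underside here
- board0: pressing board: pale wood, 112 (its x) x 64 (its y) x 10 mm, with a grip cleat 64 (x) x 18 (y) x 18 mm centred on top (28 mm high in all), about 0.13 kg; starts flat on the table, cleat up. Origin: centre of the underside, z up. Two or three are there; None at the start means this one is absent
- board1: pressing board: pale wood, 112 (its x) x 64 (its y) x 10 mm, with a grip cleat 64 (x) x 18 (y) x 18 mm centred on top (28 mm high in all), about 0.13 kg; starts flat on the table, cleat up. Origin: centre of the underside, z up. Two or three are there; None at the start means this one is absent
- board2: pressing board: pale wood, 112 (its x) x 64 (its y) x 10 mm, with a grip cleat 64 (x) x 18 (y) x 18 mm centred on top (28 mm high in all), about 0.13 kg; starts flat on the table, cleat up. Origin: centre of the underside, z up. Two or three are there; None at the start means this one is absent
- bar: aluminium retaining bar, plain, 30 (its x) x 320 (its y) x 14 mm (z), 0.36 kg, lying flat on the table at the start. Origin: centre of the underside
- saddle_mid (a point): point midway between the two saddles at saddle height, 81 mm above the table; axes as the press. A bar laid home has its origin here and its y along the press's y, 3 mm above the cleats of fully pressed boards (78 mm)
- saddle_left (a point): centre of the left (+y) saddle floor, 81 mm above the table: slot 44 mm wide (x), 24 mm long (y), between two prongs 14 mm high and 16 mm thick
- latch_left (a joint): angle of the left latch arm about the vertical pivot: 0 when it points out and towards the robot (direction -x+y of the press, 45 degrees), growing as it swings outward round to +x, 2.36 (its stop) when it points along the press's +x, across the bar end. It turns easily (about 1 N at the knob) and stays where left
- pivot_left (a point): pivot of the left latch, on the prong nearest the robot: 30 mm towards the press's -x from the saddle centre, at the arm's underside, 100 mm above the table (the bar's top, when home, is at 95 mm). Arm 14 mm wide, 6 mm thick
- knob_left (a point): top centre of the black round knob on the left latch arm, 46 mm from the pivot; knob 16 mm in diameter, 22 mm high, upright, top 128 mm above the table
- saddle_right (a point): centre of the right (-y) saddle floor, 81 mm above the table: slot 44 mm wide (x), 24 mm long (y), between two prongs 14 mm high and 16 mm thick
- latch_right (a joint): angle of the right latch arm about the vertical pivot: 0 when it points out and towards the robot (direction -x-y of the press, 45 degrees), growing as it swings outward round to +x, 2.36 (its stop) when it points along the press's +x, across the bar end. It turns easily (about 1 N at the knob) and stays where left
- pivot_right (a point): pivot of the right latch, on the prong nearest the robot: 30 mm towards the press's -x from the saddle centre, at the arm's underside, 100 mm above the table (the bar's top, when home, is at 95 mm). Arm 14 mm wide, 6 mm thick
- knob_right (a point): top centre of the black round knob on the right latch arm, 46 mm from the pivot; knob 16 mm in diameter, 22 mm high, upright, top 128 mm above the table
- basket_cheese: bystander, to be left alone: small cheese bound in woven rush, 120 mm across, 85 mm high; origin at the centre of its underside
- jar: bystander, to be left alone: amber glass jar with a steel cap, 60 mm across, 85 mm high; origin at the centre of its underside
Mind the look-alikes: they are no part of the job. What is shaped like the board1 but blue or turquoise is not meant.

How it is judged:
On the way, in this order (a step that is already met when the one before it is completed fails the run):
1. every board that is there lies flat and level on the rim of a mould (((horizontal distance between board0 and mould0_rim below 0.012 m and z of board0 in the frame of mould0_rim between -0.003 and 0.003 m and angle between the x axis of board0 and the x axis of mould0_rim, either way round below 0.15 rad) or (horizontal distance between board0 and mould1_rim below 0.012 m and z of board0 in the frame of mould1_rim between -0.003 and 0.003 m and angle between the x axis of board0 and the x axis of mould1_rim, either way round below 0.15 rad) or (horizontal distance between board0 and mould2_rim below 0.012 m and z of board0 in the frame of mould2_rim between -0.003 and 0.003 m and angle between the x axis of board0 and the x axis of mould2_rim, either way round below 0.15 rad)) and angle between each of board0, board1, board2's own z axis and vertical below 0.035 rad and ((horizontal distance between board1 and mould0_rim below 0.012 m and z of board1 in the frame of mould0_rim between -0.003 and 0.003 m and angle between the x axis of board1 and the x axis of mould0_rim, either way round below 0.15 rad) or (horizontal distance between board1 and mould1_rim below 0.012 m and z of board1 in the frame of mould1_rim between -0.003 and 0.003 m and angle between the x axis of board1 and the x axis of mould1_rim, either way round below 0.15 rad) or (horizontal distance between board1 and mould2_rim below 0.012 m and z of board1 in the frame of mould2_rim between -0.003 and 0.003 m and angle between the x axis of board1 and the x axis of mould2_rim, either way round below 0.15 rad)) and ((horizontal distance between board2 and mould0_rim below 0.012 m and z of board2 in the frame of mould0_rim between -0.003 and 0.003 m and angle between the x axis of board2 and the x axis of mould0_rim, either way round below 0.15 rad) or (horizontal distance between board2 and mould1_rim below 0.012 m and z of board2 in the frame of mould1_rim between -0.003 and 0.003 m and angle between the x axis of board2 and the x axis of mould1_rim, either way round below 0.15 rad) or (horizontal distance between board2 and mould2_rim below 0.012 m and z of board2 in the frame of mould2_rim between -0.003 and 0.003 m and angle between the x axis of board2 and the x axis of mould2_rim, either way round below 0.15 rad))), for 0.2 s.
2. the bar lies across both saddles over the pressed boards (all of step 1 and y of bar in the frame of saddle_mid between -0.022 and 0.022 m and x of bar in the frame of saddle_mid between -0.01 and 0.01 m and z of bar in the frame of saddle_mid between -0.003 and 0.003 m and angle between bar's own z axis and vertical below 0.035 rad and angle between the y axis of bar and the y axis of saddle_mid, either way round below 0.09 rad), for 0.2 s.
3. both latches are swung over the bar (value of joint each of latch_left, latch_right above 2.1 rad), for 0.2 s.
At the end, for the whole second after the job is handed in: Boards: within 12 mm and 0.15 rad of a mould's centre and length, underside within 3 mm of the rim, tilt < 0.035. Bar: within 3 mm of saddle height, 10 mm across, 22 mm along, 0.09 rad, tilt < 0.035. Latches > 2.1 rad. All released, at rest (all of step 2 and all of step 3 and linear speed of each of board0, board1, board2, bar below 0.02 m/s); the robot touches nothing.
It fails at once if basket cheese is knocked more than 40 mm out of its place (distance of basket_cheese from where it was at the start of the episode above 0.04 m).
It fails at once if jar is knocked more than 40 mm out of its place (distance of jar from where it was at the start of the episode above 0.04 m).
Of board0, board1, board2 only 2 to 3 are there at a start; the rules pass over those that are not, and their reading is None.
At some moment in a run one of bar may be knocked a few centimetres aside while the robot is not near it.
Once in a run the grip may slacken for a moment while it holds something.
It also fails if it takes over 210 s, if anything falls off the work surface, if the arm or the gripper's body presses on something with over 40 N, if the wrist force passes 120 N, or if a joint passes its speed limit or range.

ROBOT

A 6-joint arm with a two-finger parallel gripper is mounted at the origin on the work surface. World frame = base frame: x ahead of the robot, y to its left, z up, the work surface at z = 0. Lengths are in m, angles in rad, forces in N, time in s.
With the tool pointing down it reaches from about 0.375 to 0.925 m from the base axis. Payload 5.7 kg.
Tool frame: the origin (TCP) lies on the centre line of the jaws, within the pads' length; the fingertips stand 17 mm ahead of it and the grasp point (between the pads) lies 2 mm behind it; z points along the fingers, y is the line along which they close (so a half turn about z gives the same grasp; the last joint's range is limited). The gripper opens to 85 mm and grips with 20 to 120 N. Pads are 22 mm wide; open, the fingers measure 114 mm over their backs; the gripper's body (76 mm by 85 mm) begins 54 mm behind the grasp point. The pads swing forward as they close: fully open they stand 13 mm farther back than shut.
Start: joints at [-1.275, 0.359, 1.51, -0, 1.272, -0.115], TCP at [0.24, -0.55, 0.248] pointing down, gripper open.
Joint ranges: [-2.97, 2.97], [-1.01, 2.36], [0.21, 2.38], [-0.96, 4.11], [0.2, 2.71], [-2.98, 2.98]. Speed limits (rad/s): [2.39, 2.39, 3.14, 3.14, 3.14, 3.14].

INTERFACE

Orientations are given as a unit quaternion [x, y, z, w].
In Python, from cell import observe, snapshot, job_done, silhouettes, place_of gives the robot as it stands.
- The arm moves only by the shell command python3 -m handwheel 'ROWS' [OPENING] [FORCE]. ROWS is JSON, a list that holds one entry, the list of rows, each a list of 4 numbers: the shift along the tool's x, y, z in mm, then the turn about the tool's z in rad. In form: [[[tx, ty, tz, spin], ...]]. A call has exactly 8 rows; each row is the pose to reach, as a shift and turn from the pose commanded when the call began, along the tool's axes at that moment; what a row does not reach only later rows make up. A row lasts 1/12 s, in which the tool goes at most 41.7 mm and 7.16 degrees, less where a joint would pass 70% of its speed; a pose out of reach is approached as far as the arm can. A call with a gripper value outside its range is refused whole. OPENING is the closure, from -1 (fully open) to 1 (shut), set as the call begins (- or left out, the last holds). The fingers move at their own pace and stop on an object; FORCE is the grip in N (left out, the last holds). Time passes only in rows, so rows that repeat a pose let the fingers close, or fill a call up. It gives the time, the measured TCP pose, the force, the opening and the grip force at its end, in the units of the state.
- observe(): the state, without advancing time (a new reading comes with each control period).
- snapshot(name): name is "scene" or "top" or "wrist"; returns a dict with "color" (420x560x3 uint8, red, green, blue), "vfov" (degrees; the focal length in pixels is half the picture's height over the tangent of half this angle, whatever the lens; pixels are square), "cx", "cy" (the principal point, pixels), "extrinsics" (4x4, takes a point from camera to world coordinates). Camera axes: x right, y up, looking along -z (the intrinsics and any distortion apply to the point x, -y, -z); pixel columns grow to the right and rows downward; lengths in m; the calibration is good to about 2 mm. A picture is of the moment at which its call begins. There is no depth.
- job_done(): hands the job in; it is judged then, once.
Trained networks look in a picture, given as the dict that the camera call returned (one of the last four; its "shot" number tells which), for a name from the list of things; names that differ only in an ending like _2 or _b are one class to them, and where a whole thing is asked for, a point or a joint stands for the part that bears it (a point fixed in the world has none). Each returns a list of dicts, best first, with "score" (0 to 1); they miss things now and then, are a little off and sometimes report something else, mostly with a low value. They report only what shows in the picture. A call takes as long as a camera call. They do not tell look-alikes from the thing itself.
- silhouettes(picture, label): "region" (420x560 bool, what is visible of it) and "extent" ([centre column, centre row, width, height] as shares, 0 to 1, of the picture: columns of its width, rows of its height, round what is visible of it).
- place_of(picture, label): "point" ([row, column] as shares, 0 to 1, of the picture: columns of its width, rows of its height: a listed point, or the origin of a listed thing).
The state is a dict: "t": time; "joint_pos": joint angles; "joint_vel": joint speeds; "joint_efforts": joint torques, N m; "position": TCP position; "eef_rot": TCP orientation; "wrist_force": force on the tool from outside, world axes, zero at the start; "torque": the same for the moment, N m; "finger_gap": opening from 0.0 (shut) to 1.0 (fully open); "grip_force": force on a finger pad.
Only numpy, scipy, OpenCV 4.12 (cv2) and the standard library are available. Lean on these libraries where they do the work, as an engineer would, in place of code of your own. Each camera call takes 0.05 s, during which the arm holds its last target. There are 200 camera calls.

## Working session

There is one attempt and no reset: what is moved stays moved. The work goes in short steps, Python scripts to look and compute and a shell command to move; the robot and the scene stay as the last step left them, time stands still between calls to the robot, and variables do not carry over. Pictures are saved under pics/ and viewed, at most 14 in all, crops included, and the job is handed in when it is done.

```bash
mkdir -p pics; ls
cat > h.py <<'E'
import numpy as np, cv2
from cell import observe, snapshot, job_done, silhouettes, place_of
def save(p,n,crop=None,s=1):
    im=p["color"][:,:,::-1]
    if crop: r0,r1,c0,c1=crop; im=im[r0:r1,c0:c1]
    cv2.imwrite("pics/"+n+".png",cv2.resize(im,None,fx=s,fy=s,interpolation=cv2.INTER_CUBIC))
def K(p):
    h=p["color"].shape[0]; return h/2/np.tan(np.radians(p["vfov"])/2)
def ray(p,row,col):
    f=K(p); d=np.array([(col-p["cx"])/f,-(row-p["cy"])/f,-1.]); E=np.array(p["extrinsics"])
    d=E[:3,:3]@d; return E[:3,3],d/np.linalg.norm(d)
def atz(p,row,col,z):
    o,d=ray(p,row,col); return o+d*(z-o[2])/d[2]
def proj(p,X):
    E=np.array(p["extrinsics"]); c=E[:3,:3].T@(np.array(X)-E[:3,3]); f=K(p)
    return p["cy"]-f*c[1]/-c[2], p["cx"]+f*c[0]/-c[2]
def tri(rays):
    A=np.zeros((3,3));b=np.zeros(3)
    for o,d in rays:
        P=np.eye(3)-np.outer(d,d);A+=P;b+=P@o
    x=np.linalg.solve(A,b); return x,[np.linalg.norm((np.eye(3)-np.outer(d,d))@(x-o)) for o,d in rays]
E
python3 - <<'E'
from h import *
ps={}
for n in("scene","top"):
    p=snapshot(n);save(p,n+"0",s=1.4);ps[n]=p
    print(n,{k:v for k,v in p.items() if k not in("color",)})
names="press mould0_rim mould1_rim mould2_rim board0 bar saddle_mid saddle_left saddle_right pivot_left pivot_right knob_left knob_right basket_cheese jar".split()
for n in names:
    for q in ps:
        p=ps[q]
        for r in place_of(p,n)[:4]:
            print(n,q,round(r["score"],2),np.round(np.array(r["point"])*[420,560],1))
E
```

```text
pics
scene {'vfov': 55.11661688845443, 'cx': 278.5301028626441, 'cy': 211.44336349988663, 'extrinsics': array([[ 4.48618695e-01, -7.61397176e-01,  4.67991033e-01,
         1.03461334e+00],
       [ 8.93723158e-01,  3.82446447e-01, -2.34507212e-01,
        -3.01142301e-01],
       [-4.28378487e-04,  5.23458743e-01,  8.52050914e-01,
         1.12507916e+00],
       [ 0.00000000e+00,  0.00000000e+00,  0.00000000e+00,
         1.00000000e+00]]), 'shot': 1}
top {'vfov': 55.375501574241035, 'cx': 273.5209496692909, 'cy': 208.91176951299306, 'extrinsics': array([[ 0.02626879,  0.99382645, -0.10779114,  0.39594841],
       [-0.99962941,  0.02534474, -0.00993385, -0.03570682],
       [-0.00714058,  0.10801215,  0.99412393,  1.03237187],
       [ 0.        ,  0.        ,  0.        ,  1.        ]]), 'shot': 2}
press top 0.75 [167.3 257.4]
mould0_rim scene 0.76 [245.6 336.2]
mould0_rim top 0.7 [159.1 223.8]
mould1_rim scene 0.6 [252.9 314.5]
mould1_rim top 0.91 [164.1 255.2]
mould2_rim scene 0.96 [259.6 289.4]
mould2_rim top 0.94 [166.2 287. ]
mould2_rim top 0.67 [235.6 189.6]
board0 scene 0.87
[... 770 characters left out ...]
 [215.6 281.1]
pivot_left top 0.88 [163.6 191.6]
pivot_left top 0.18 [159.8 225.8]
pivot_right scene 0.72 [247.1 269.5]
pivot_right scene 0.47 [261.4 269.9]
pivot_right top 0.91 [177.2 308.6]
knob_left scene 0.68 [226.5 366.7]
knob_left top 0.43 [142.7 180.5]
knob_right scene 0.64 [259.3 269.8]
knob_right scene 0.45 [225.1 367.8]
knob_right top 0.56 [158.4 314.6]
knob_right top 0.48 [233.4 260.3]
basket_cheese scene 0.64 [321.5 200.1]
basket_cheese scene 0.5 [247.4 315.2]
basket_cheese scene 0.47 [262.9 274.2]
basket_cheese top 0.66 [163.3 396.2]
basket_cheese top 0.22 [166.8 306.8]
jar scene 0.6 [193.4 327.9]
jar scene 0.52 [274.1 171.9]
jar top 0.62 [233.6 187.7]
jar top 0.58 [154.5 205.1]
```

View pics/scene0.png

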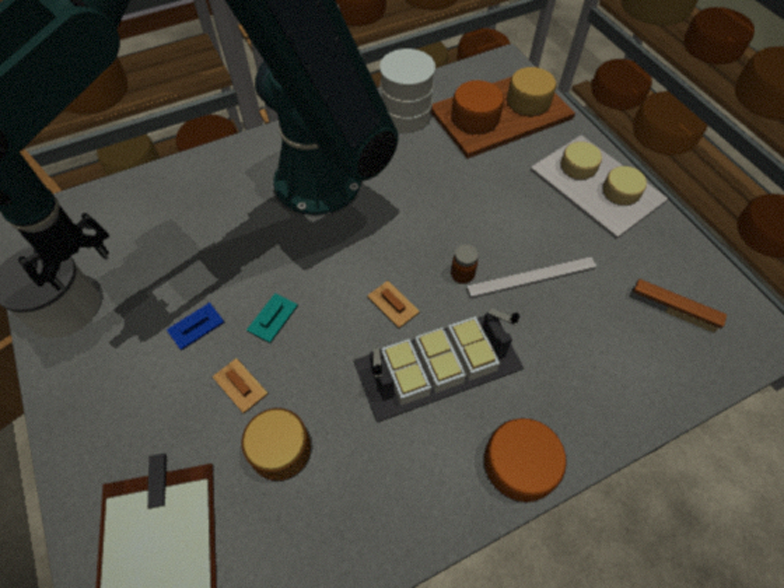

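View pics/top0.png

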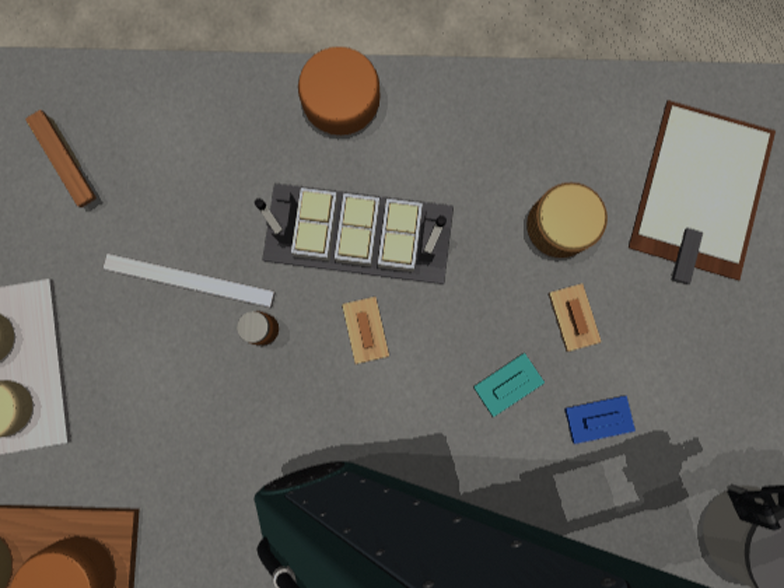

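Two pale wooden boards are in view. In top-view original pixels (row, col) they are A ≈ (236, 261) and B ≈ (226, 407). The turquoise (274, 362) and blue (300, 427) pieces are look-alikes and not meant, because the task asks for pale wood. The bar is at (197, 137), beside the jar at (234, 187). Both latches are half out. Next I confirm the boards in an enlarged crop and fit poses.

```bash
cat > fit.py <<'E'
from h import *
from scipy.optimize import least_squares
def press_fit(ps,verbose=True):
    L={"press":(0,0,0),"mould0_rim":(0,.078,.05),"mould1_rim":(0,0,.05),"mould2_rim":(0,-.078,.05),"saddle_mid":(0,0,.081),"saddle_left":(0,.13,.081),"saddle_right":(0,-.13,.081),"pivot_left":(-.03,.13,.1),"pivot_right":(-.03,-.13,.1)}
    obs=[]
    for n in L:
        for p in ps:
            for r in place_of(p,n)[:1]: obs.append((n,p,np.array(r["point"])*[420,560]))
    def W(v,X): c,s=np.cos(v[2]),np.sin(v[2]); return np.array([v[0]+c*X[0]-s*X[1],v[1]+s*X[0]+c*X[1],X[2]+v[3]])
    f=lambda v:np.concatenate([np.array(proj(p,W(v,L[n])))-q for n,p,q in obs])
    r=least_squares(f,[.5,0,0,0],loss="soft_l1",f_scale=2,x_scale=[.01,.01,.05,.01])
    if verbose:
        for (n,p,q),e in zip(obs,f(r.x).reshape(-1,2)): print(n,p["shot"],np.round(e,1))
    print("press x,y,yaw,dz",np.round(r.x,4)); return r.x,W
def rect(p,m,z):
    c=cv2.findContours(m.astype(np.uint8),0,2)[0]; c=max(c,key=cv2.contourArea)[:,0,:]
    w=np.array([atz(p,v+.0,u+.0,z)[:2] for u,v in c]); (x,y),(a,b),t=cv2.minAreaRect((w*1000).astype(np.float32))
    if a<b: a,b=b,a; t+=90
    return np.round([x/1000,y/1000],4),np.round([a,b],1),round((t+90)%180-90,1)
E
python3 - <<'E'
from fit import *
t=snapshot("top");s=snapshot("scene")
save(t,"boards",(200,330,230,470),3)
v,W=press_fit([s,t])
for n,X in(("saddle_left",(0,.13,.081)),("saddle_right",(0,-.13,.081)),("pivot_left",(-.03,.13,.1)),("pivot_right",(-.03,-.13,.1))): print(n,np.round(W(v,X),4))
k={"left":((142.7,180.5),(226.5,366.7)),"right":((158.4,314.6),(259.3,269.8))}
for a,(q1,q2) in k.items(): print("knob",a,np.round(atz(t,*q1,.128),4),tri([ray(t,*q1),ray(s,*q2)]))
for q1,q2 in(((235.6,260.6),(215.9,281.2)),((225.6,407),(274.5,172.7)),((196.8,137),(200.3,381.2)),((233.6,187.7),(193.4,327.9))): print("tri",tri([ray(t,*q1),ray(s,*q2)]),np.round(atz(t,*q1,0),4))
for n in("board0","bar"):
  for p in(t,s):
    for r in silhouettes(p,n): print(n,p["shot"],round(r["score"],2),np.round(np.array(r["extent"][:2])*[560,420]),rect(p,r["region"],.01 if n=="board0" else .014),p["color"][r["region"]].mean(0).round())
o=observe();print(o["position"],o["eef_rot"],o["finger_gap"],o["t"])
E
```

```text
press 3 [ 0.3 -0.7]
mould0_rim 4 [-0.3 -2.8]
mould0_rim 3 [-1.3  1.3]
mould1_rim 4 [-7.9 41. ]
mould1_rim 3 [-0.6 -0.1]
mould2_rim 4 [2.6 2.2]
mould2_rim 3 [-0.5 -1.9]
saddle_mid 4 [1.1 0.7]
saddle_mid 3 [ 2.4 -2.3]
saddle_left 3 [ 0.7 -7.7]
saddle_right 4 [-0.8 -4.3]
saddle_right 3 [0.7 1.5]
pivot_left 4 [ 0.4 -2.1]
pivot_left 3 [-1.7  3.4]
pivot_right 4 [ 0.2 -3.7]
pivot_right 3 [-0.7 -0.5]
press x,y,yaw,dz [ 0.6176  0.0232 -0.0928 -0.0062]
saddle_left [0.6296 0.1527 0.0748]
saddle_right [ 0.6055 -0.1062  0.0748]
pivot_left [0.5997 0.1555 0.0938]
pivot_right [ 0.5756 -0.1034  0.0938]
knob left [0.6429 0.193  0.128 ] (array([0.64224775, 0.18745371, 0.11890565]), [np.float64(0.008025201372460336), np.float64(0.00802520137246029)])
knob right [ 0.6134 -0.1182  0.128 ] (array([ 0.61310913, -0.11727427,  0.13038099]), [np.float64(0.0007408242256791326), np.float64(0.000740824225679009)])
tri (array([0.4379978 , 0.00661905, 0.00464508]), [np.float64(0.0007882625323339936), np.float64(0.0007882625323339346)]) [0.4379 0.0061 0.    ]
tri (array([ 0.47282724, -0.37246817, -0.00111359]), [np.
[... 902 characters left out ...]
4 0.86 [138. 232.] (array([ 0.2942, -0.4208]), array([114.8,  71.6]), -76.7) [ 19.  44. 103.]
board0 4 0.66 [281. 215.] (array([0.4425, 0.002 ]), array([118.2,  71.1]), 14.5) [130.  97.  58.]
board0 4 0.65 [172. 274.] (array([ 0.4754, -0.3785]), array([113.4,  63.9]), 16.5) [140. 103.  59.]
bar 3 0.97 [138. 200.] (array([0.5217, 0.3318]), array([324.1,  34. ]), 78.2) [164. 166. 166.]
bar 4 0.76 [379. 200.] (array([0.5262, 0.328 ]), array([321.2,  35.9]), 78.7) [138. 135. 129.]
bar 4 0.32 [312. 262.] (array([0.6247, 0.0433]), array([390. , 159.2]), 84.6) [95. 94. 76.]
[ 0.23956715 -0.55006366  0.24826833] [ 9.78984211e-01  2.03936049e-01 -2.74293560e-06 -4.71966511e-05] 1.0015586911879564 2.8
```

View pics/boards.png

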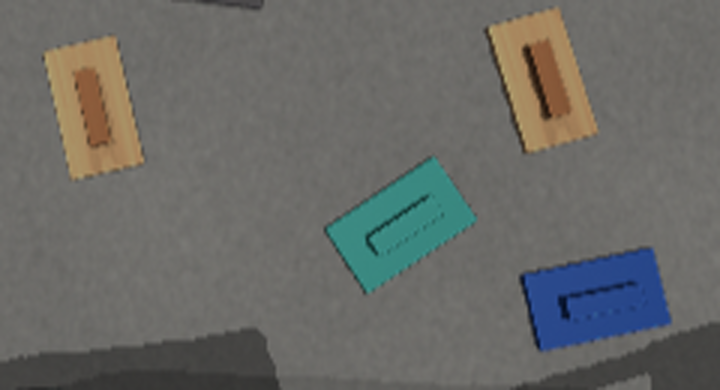

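The crop shows A and B are plain pale wood with brown cleats, and the other two are turquoise and blue. So A and B are the boards, and there are only two. I start with B.

```bash
cat > go.py <<'E'
# usage: go.py x y z toolx_angle_deg  -> shift in tool axes (mm), spin (rad); half-turn chosen nearest
import sys
from h import *
from scipy.spatial.transform import Rotation as R
o=observe();M=R.from_quat(o["eef_rot"]).as_matrix()
x,y,z,a=map(float,sys.argv[1:5])
d=M.T@(np.array([x,y,z])-o["position"])*1000
cur=np.degrees(np.arctan2(M[1,0],M[0,0])); s=(cur-a+90)%180-90
print("shift",d.round(1),"spin",round(np.radians(s),3),"cur",round(cur,1),"j6",o["joint_pos"][5],"F",np.round(o["wrist_force"],1),"gap",o["finger_gap"],"grip",o["grip_force"],"t",o["t"],"tilt",np.round(M[:,2],4),"pos",np.round(o["position"],4))
E
python3 -m handwheel '[[[283,-67,60,0.105],[283,-67,60,0.105],[283,-67,60,0.105],[283,-67,60,0.105],[283,-67,60,0.105],[283,-67,60,0.105],[283,-67,60,0.105],[283,-67,60,0.105]]]' -1 60
python3 go.py .473 -.375 .188 17.5
python3 - <<'E'
from fit import *
p=snapshot("wrist");save(p,"w1",s=1.2)
for r in silhouettes(p,"board0"): print(round(r["score"],2),r["extent"],rect(p,r["region"],.01),p["color"][r["region"]].mean(0).round())
print(p["extrinsics"],[ (r["score"],np.array(r["point"])*[420,560],atz(p,*(np.array(r["point"])*[420,560]),0)) for r in place_of(p,"board0")])
E
```

```text
t: 3.47
position: [0.4764, -0.3709, 0.1869]
eef_rot: [0.988, 0.154, 0.001, -0.002]
wrist_force: [-1.4, -0.3, -0.0]
finger_gap: 0.999
grip_force: 0.0
shift [-4.5  2.9 -1.1] spin 0.004 cur 17.7 j6 0.48197078930614845 F [-1.4 -0.3 -0. ] gap 0.9988122984730257 grip 0.0 t 3.4667 tilt [ 0.0011  0.0033 -1.    ] pos [ 0.4764 -0.3709  0.1869]
0.87 [0.5167, 0.4557, 0.1223, 0.2771] (array([ 0.472 , -0.3778]), array([112. ,  64.8]), 17.6) [186. 144.  77.]
0.67 [0.2438, 0.6371, 0.2213, 0.2062] (array([ 0.3488, -0.2581]), array([115.1,  65.8]), -55.5) [  1. 164. 152.]
0.62 [0.4922, 0.8282, 0.1805, 0.1198] (array([ 0.2956, -0.419 ]), array([110.1,  64.5]), -76.7) [ 14.  69. 171.]
[[ 0.30531998  0.90807216  0.28667867  0.54970196]
 [-0.95224598  0.29200787  0.08921317 -0.34859621]
 [-0.00270043 -0.30022718  0.95386391  0.31246442]
 [ 0.          0.          0.          1.        ]] [(0.95, array([344.988, 275.576]), array([ 0.29346917, -0.42392627,  0.        ])), (0.89, array([191.184, 284.984]), array([ 0.47152274, -0.37745344,  0.        ])), (0.66, array([264.18, 140.  ]), array([ 0.34822925, -0.25569774,  0.        ]))]
```

View pics/w1.png

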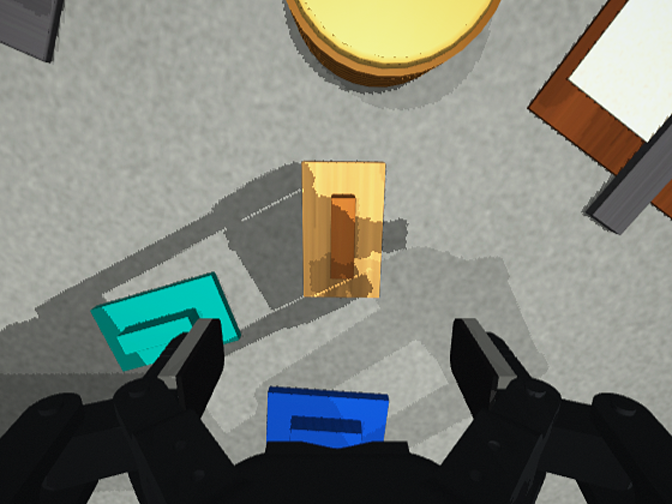

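```bash
python3 go.py .472 -.3765 .031 17.6
```

```text
shift [ -0.7   1.1 157.1] spin 0.001 cur 17.6 j6 0.47778543575262655 F [ 0.3 -1.2  0. ] gap 0.9997910395154765 grip 0.0 t 3.6167 tilt [-8.e-04 -0.e+00 -1.e+00] pos [ 0.4725 -0.3753  0.1881]
```

```bash
python3 -m handwheel '[[[-1,1,40,0],[-1,1,80,0],[-1,1,115,0],[-1,1,135,0],[-1,1,150,0],[-1,1,157,0],[-1,1,157,0],[-1,1,157,0]]]' 0.1 60
python3 -m handwheel '[[[0,0,0,0],[0,0,0,0],[0,0,0,0],[0,0,0,0],[0,0,0,0],[0,0,0,0],[0,0,0,0],[0,0,0,0]]]' 1 60; python3 go.py .472 -.3765 .031 17.6
```

```text
t: 4.28
position: [0.4712, -0.3781, 0.0319]
eef_rot: [0.988, 0.152, 0.0, 0.0]
wrist_force: [0.3, -1.1, 1.0]
finger_gap: 0.447
grip_force: 0.0
t: 4.95
position: [0.4723, -0.378, 0.0331]
eef_rot: [0.988, 0.153, 0.001, 0.001]
wrist_force: [-1.2, -0.8, 7.4]
finger_gap: 0.19
grip_force: 61.1
shift [ 0.1 -1.5  2.1] spin -0.001 cur 17.5 j6 0.47631801877511604 F [-1.2 -0.8  7.4] gap 0.19004674589905965 grip 61.05975866317749 t 4.95 tilt [ 0.0017 -0.0025 -1.    ] pos [ 0.4723 -0.378   0.0331]
```

```bash
python3 -m handwheel '[[[0,0,-10,0],[0,0,-40,0],[0,0,-80,0],[0,0,-120,0],[0,0,-155,0],[0,0,-180,0],[0,0,-190,0],[0,0,-190,0]]]' 1 60; python3 go.py .45 -.05 .22 -5.3
```

```text
t: 5.62
position: [0.4729, -0.3779, 0.2248]
eef_rot: [0.988, 0.152, 0.002, 0.002]
wrist_force: [-0.2, -0.9, -1.0]
finger_gap: 0.189
grip_force: 60.1
shift [  76.9 -319.6    3.3] spin 0.399 cur 17.5 j6 0.47637576810589516 F [-0.2 -0.9 -1. ] gap 0.18939831897264783 grip 60.06566762924194 t 5.6167 tilt [ 0.0045 -0.0043 -1.    ] pos [ 0.4729 -0.3779  0.2248]
```

```bash
python3 -m handwheel '[[[9,-39,0,0.05],[19,-80,0,0.1],[29,-120,0,0.16],[38,-160,0,0.21],[48,-200,0,0.26],[58,-240,0,0.31],[67,-280,3,0.36],[77,-315,3,0.4]]]' 1 60; python3 -m handwheel '[[[0,-4,0,0],[0,-4,0,0],[0,-4,0,0],[0,-4,0,0],[0,-4,0,0],[0,-4,0,0],[0,-4,0,0],[0,-4,0,0]]]'
cat > pf.py <<'E'
from fit import *
L={"mould0_rim":(0,.078,.05),"mould1_rim":(0,0,.05),"mould2_rim":(0,-.078,.05),"saddle_left":(0,.13,.081),"saddle_right":(0,-.13,.081),"pivot_left":(-.03,.13,.1),"pivot_right":(-.03,-.13,.1)}
w=snapshot("wrist");t=snapshot("top");save(w,"w2",s=1.2)
obs=[]
for n in L:
    for p in(w,t):
        for r in place_of(p,n)[:1]: obs.append((n,p,np.array(r["point"])*[420,560],r["score"]))
def W(v,X): c,s=np.cos(v[2]),np.sin(v[2]); return np.array([v[0]+c*X[0]-s*X[1],v[1]+s*X[0]+c*X[1],X[2]+v[3]])
f=lambda v:np.concatenate([np.array(proj(p,W(v,L[n])))-q for n,p,q,s in obs]+[[v[3]*1000*.5]])
r=least_squares(f,[.6176,.0232,-.093,0],loss="soft_l1",f_scale=2,x_scale=[.01,.01,.05,.01])
for (n,p,q,s),e in zip(obs,f(r.x)[:-1].reshape(-1,2)): print(n,p["shot"],round(s,2),q.round(1),np.round(e,1))
print("press",np.round(r.x,4))
for n in L: print(n,W(r.x,L[n]).round(4))
for n in("knob_left","knob_right"):
  for p in(w,t):
    for q in place_of(p,n)[:2]: print(n,p["shot"],round(q["score"],2),atz(p,*(np.array(q["point"])*[420,560]),.128).round(4))
for p in(w,t):
    for q in silhouettes(p,"mould1_rim")[:4]: print(p["shot"],q["score"],q["extent"],rect(p,q["region"],.05))
E
python3 pf.py
```

```text
t: 6.28
position: [0.4472, -0.0505, 0.2159]
eef_rot: [0.999, -0.048, -0.003, -0.001]
wrist_force: [0.5, 0.6, -0.9]
finger_gap: 0.189
grip_force: 60.1
t: 6.95
position: [0.4507, -0.05, 0.2183]
eef_rot: [0.999, -0.048, -0.0, -0.0]
wrist_force: [0.1, -0.1, -1.5]
finger_gap: 0.193
grip_force: 60.1
mould0_rim 7 0.9 [160.6 225.6] [13.   4.4]
mould1_rim 6 0.61 [ 22.9 338.7] [   1.8 -138.8]
mould1_rim 7 0.76 [165.6 255.8] [6.4 2.9]
mould2_rim 7 0.79 [165.4 285.8] [5.1 1.5]
saddle_left 7 0.96 [153.1 203.5] [19.3  5.5]
saddle_right 7 0.85 [167.8 305.3] [-0.8  2. ]
pivot_left 6 0.72 [252.6 280.9] [-177.9 -219.5]
pivot_left 7 0.73 [163.9 196.4] [18.4 11.8]
pivot_right 6 0.78 [ 21.6 335.4] [-0.8 -0.2]
pivot_right 7 0.92 [178.2 307.9] [-1.4  0.7]
press [ 0.6119  0.018   0.0802 -0.0882]
mould0_rim [ 0.6056  0.0957 -0.0382]
mould1_rim [ 0.6119  0.018  -0.0382]
mould2_rim [ 0.6181 -0.0598 -0.0382]
saddle_left [ 0.6014  0.1476 -0.0072]
saddle_right [ 0.6223 -0.1116 -0.0072]
pivot_left [0.5715 0.1452 0.0118]
pivot_right [ 0.5924 -0.114   0.0118]
knob_left 7 0.54 [0.6342 0.1867 0.128 ]
knob_right 7 0.41 [ 0.6209 -0.1167  0.128 ]
6 0.82 [0.3331, 0.1131, 0.6559, 0.2233] (array([0.5758, 0.0169]), array([297.9,  70.6]), 84.6)
7 0.76 [0.4515, 0.3873, 0.2462, 0.1398] (array([0.6111, 0.0368]), array([352.4, 143.6]), 84.1)
```

View pics/w2.png

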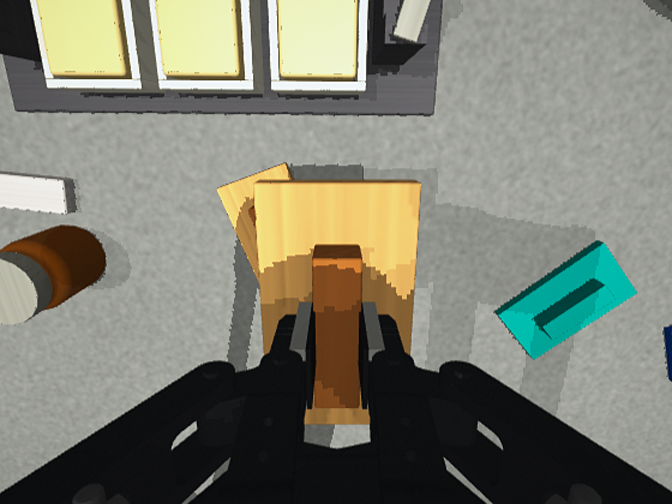

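The wrist picture shows board B held squarely. The near rim corners of the moulds are visible: mould2 at original pixels (row 75, col 230–305), mould1 at (75, 132–212). I use those corners with the top view.

```bash
cat > pf2.py <<'E'
from fit import *
w=snapshot("wrist");t=snapshot("top")
for c in((37,73),(117,74),(132,75),(212,75.5),(230,75),(305,75)): print(c,atz(w,c[1],c[0],.05).round(4))
im=t["color"].astype(int);mx=im.max(2);sub=np.zeros((420,560),bool);sub[125:200,200:308]=1
yel=(im[:,:,0]-im[:,:,2]>25)&sub ; wh=(mx>110)&sub
n,l,st,ce=cv2.connectedComponentsWithStats(wh.astype(np.uint8))
for i in range(1,n):
    if st[i,4]>100: print("white blob",st[i],rect(t,l==i,.05))
obs=[("mould0_rim",(159.1,223.8)),("mould0_rim",(160.6,225.6)),("mould1_rim",(164.1,255.2)),("mould1_rim",(165.6,255.8)),("mould2_rim",(166.2,287)),("mould2_rim",(165.4,285.8)),("saddle_left",(153.3,203.3)),("saddle_right",(167,306.5)),("pivot_left",(163.7,193)),("pivot_right",(177.7,308.2))]
L={"mould0_rim":(0,.078,.05),"mould1_rim":(0,0,.05),"mould2_rim":(0,-.078,.05),"saddle_left":(0,.13,.081),"saddle_right":(0,-.13,.081),"pivot_left":(-.03,.13,.1),"pivot_right":(-.03,-.13,.1)}
def W(v,X): c,s=np.cos(v[2]),np.sin(v[2]); return np.array([v[0]+c*X[0]-s*X[1],v[1]+s*X[0]+c*X[1],X[2]])
f=lambda v:np.concatenate([np.array(proj(t,W(v,L[n])))-q for n,q in obs])
r=least_squares(f,[.6176,.0232,-.093],loss="soft_l1",f_scale=2,x_scale=[.01,.01,.05])
print(f(r.x).reshape(-1,2).round(1),r.x.round(4)); print({n:W(r.x,L[n]).round(4) for n in L})
E
python3 pf2.py
```

```text
(37, 73) [0.5694 0.1425 0.05  ]
(117, 74) [0.5624 0.0763 0.05  ]
(132, 75) [0.5604 0.064  0.05  ]
(212, 75.5) [ 0.5538 -0.0025  0.05  ]
(230, 75) [ 0.5528 -0.0175  0.05  ]
(305, 75) [ 0.5469 -0.0799  0.05  ]
white blob [ 200  125  108   44 1894] (array([0.6592, 0.0291]), array([270.6, 110.5]), -88.6)
white blob [ 208  134   32   50 1198] (array([0.6263, 0.1023]), array([121.8,  65.8]), -5.9)
white blob [241 138  30  28 432] (array([0.6432, 0.022 ]), array([71.7, 65.9]), -5.6)
white blob [200 189  32  11 269] (array([0.536 , 0.1192]), array([77.3, 25.1]), -88.5)
[[ 0.4  0.7]
 [-1.1 -1.1]
 [-0.9  0.1]
 [-2.4 -0.5]
 [ 0.8 -0.7]
 [ 1.6  0.5]
 [ 0.6 -1.7]
 [-0.1  1.5]
 [ 0.5  5.3]
 [-0.1 -1.1]] [ 0.6162  0.0226 -0.0989]
{'mould0_rim': array([0.6239, 0.1002, 0.05  ]), 'mould1_rim': array([0.6162, 0.0226, 0.05  ]), 'mould2_rim': array([ 0.6085, -0.055 ,  0.05  ]), 'saddle_left': array([0.629, 0.152, 0.081]), 'saddle_right': array([ 0.6033, -0.1067,  0.081 ]), 'pivot_left': array([0.5992, 0.1549, 0.1   ]), 'pivot_right': array([ 0.5735, -0.1038,  0.1   ])}
```

```bash
python3 go.py .6092 -.0533 .12 -5.7
```

```text
shift [158.3 -10.9  98.3] spin 0.005 cur -5.4 j6 1.4032904349362314 F [-0.3 -0.1  0. ] gap 0.2005465045155159 grip 37.80661940574646 t 8.15 tilt [-1.e-04  1.e-04 -1.e+00] pos [ 0.4506 -0.0493  0.2183]
```

```bash
python3 -m handwheel '[[[25,-2,0,0.005],[60,-4,0,0.005],[95,-6,0,0.005],[125,-8,0,0.005],[145,-10,0,0.005],[158,-11,0,0.005],[158,-11,0,0.005],[158,-11,0,0.005]]]' 1 60; python3 go.py .6092 -.0533 .12 -5.7
python3 - <<'E'
from h import *
p=snapshot("wrist");save(p,"w3",s=1.2)
E
```

```text
t: 8.82
position: [0.609, -0.0532, 0.2178]
eef_rot: [0.999, -0.049, -0.001, -0.0]
wrist_force: [-0.9, -0.6, -2.2]
finger_gap: 0.19
grip_force: 64.2
shift [ 0.3  0.1 97.8] spin 0.001 cur -5.7 j6 1.469720339481556 F [-0.9 -0.6 -2.2] gap 0.18986918272583544 grip 64.18509721755981 t 8.8167 tilt [-1.e-03  2.e-04 -1.e+00] pos [ 0.609  -0.0532  0.2178]
```

View pics/w3.png

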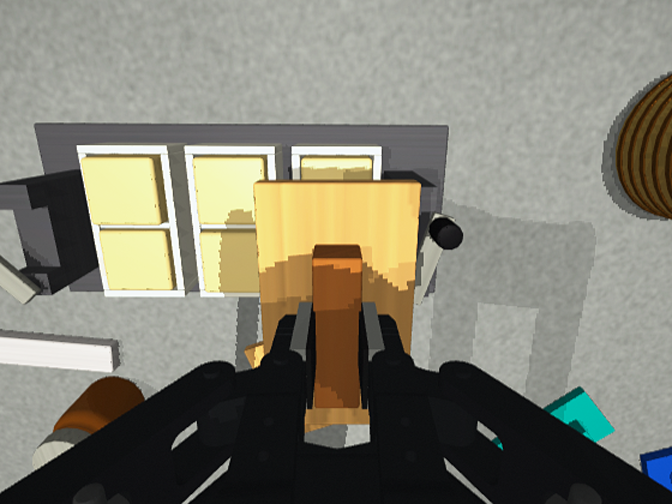

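The board is still held squarely. The far rim corners of the moulds show at (row 147, col 183–275) for mould1 and (147, 291–382) for mould2. The right knob is at (233, 446), in 1.2x pixels.

```bash
python3 - <<'E'
from h import *
w=snapshot("wrist")
u=np.array([.995,-.1,0])
for i,(a,b,r) in enumerate(((77,170,146),(183,275,147),(291,382,147))):
    c=(atz(w,r/1.2,a/1.2,.05)+atz(w,r/1.2,b/1.2,.05))/2; print(i,c.round(4),(c-.06*u).round(4))
print("near0",atz(w,297/1.2,105/1.2,.05),atz(w,294/1.2,186/1.2,.05))
print("knobR top",atz(w,233/1.2,446/1.2,.128).round(4))
# board centre check: far corners and near corners at underside+10mm
for u_,v_ in((254,183),(420,183),(308,422),(392,422)): print(atz(w,v_/1.2,u_/1.2,.2178-.023).round(4))
E
python3 go.py .6092 -.0533 .12 -5.7
```

```text
0 [0.6835 0.0935 0.05  ] [0.6238 0.0995 0.05  ]
1 [0.6753 0.0176 0.05  ] [0.6156 0.0236 0.05  ]
2 [ 0.6677 -0.0599  0.05  ] [ 0.608  -0.0539  0.05  ]
near0 [0.5679648  0.13985907 0.05      ] [0.56408971 0.07349737 0.05      ]
knobR top [ 0.619  -0.1176  0.128 ]
[ 0.6662 -0.0285  0.1948]
[ 0.6601 -0.0907  0.1948]
[ 0.5549 -0.0355  0.1948]
[ 0.551  -0.0741  0.1948]
shift [ 1.7  0.1 97.9] spin 0.0 cur -5.7 j6 1.4696795018685611 F [ 0.1 -0.8 -1.3] gap 0.18624653930800827 grip 64.18521523475647 t 8.9167 tilt [-1.8e-03  4.0e-04 -1.0e+00] pos [ 0.6077 -0.0531  0.2179]
```

```bash
python3 -m handwheel '[[[1,0,30,0],[1,0,60,0],[1,0,85,0],[1,0,100,0],[1,0,108,0],[1,0,112,0],[1,0,112,0],[1,0,112,0]]]' 1 80;  python3 -m handwheel '[[[0,0,4,0],[0,0,8,0],[0,0,12,0],[0,0,16,0],[0,0,20,0],[0,0,23,0],[0,0,23,0],[0,0,23,0]]]' 1 80; python3 go.py .608 -.0539 .083 -5.7
```

```text
t: 9.58
position: [0.6104, -0.0535, 0.1073]
eef_rot: [0.999, -0.05, 0.001, 0.0]
wrist_force: [-0.1, 0.7, -0.7]
finger_gap: 0.18
grip_force: 83.6
t: 10.25
position: [0.6102, -0.0533, 0.0832]
eef_rot: [0.999, -0.05, 0.0, -0.0]
wrist_force: [0.8, 0.2, -0.5]
finger_gap: 0.177
grip_force: 83.7
shift [-2.1  0.8  0.2] spin 0.0 cur -5.7 j6 1.4699327012368804 F [ 0.8  0.2 -0.5] gap 0.17741389782972308 grip 83.69357585906982 t 10.25 tilt [ 3.e-04  0.e+00 -1.e+00] pos [ 0.6102 -0.0533  0.0832]
```

```bash
python3 -m handwheel '[[[-2,0,1,0],[-2,0,2,0],[-2,0,3,0],[-2,0,4,0],[-2,0,4,0],[-2,0,4,0],[-2,0,4,0],[-2,0,4,0]]]' 1 80; python3 go.py .608 -.0539 .083 -5.7
python3 - <<'E'
from h import *
p=snapshot("scene");save(p,"s3",(200,310,230,400),4)
E
```

```text
t: 10.92
position: [0.6101, -0.0534, 0.0831]
eef_rot: [0.999, -0.05, 0.003, 0.0]
wrist_force: [-4.3, 1.0, 26.2]
finger_gap: 0.181
grip_force: 87.2
shift [-2.1  0.8  0.1] spin 0.0 cur -5.7 j6 1.4695691487428244 F [-4.3  1.  26.2] gap 0.1810175577942035 grip 87.177654504776 t 10.9167 tilt [ 5.3e-03 -7.0e-04 -1.0e+00] pos [ 0.6101 -0.0534  0.0831]
```

View pics/s3.png

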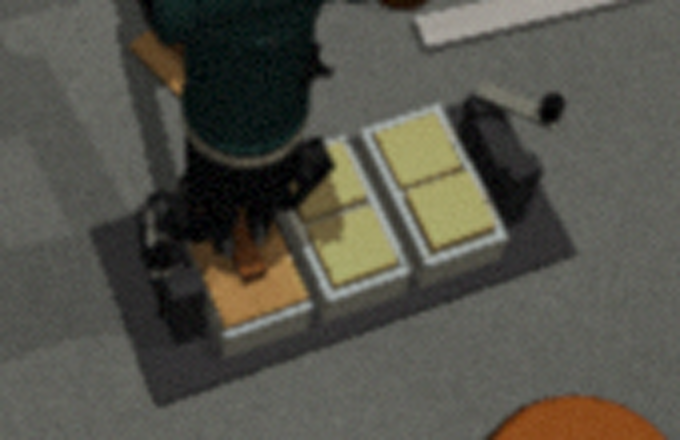

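The board sits on the rim in the right mould, and 26 N of push no longer moves it. I release and go to board A.

```bash
python3 -m handwheel '[[[0,0,-2,0],[0,0,-4,0],[0,0,-4,0],[0,0,-4,0],[0,0,-4,0],[0,0,-4,0],[0,0,-4,0],[0,0,-4,0]]]' 0.2 60
python3 -m handwheel '[[[0,0,-10,0],[0,0,-30,0],[0,0,-60,0],[0,0,-95,0],[0,0,-125,0],[0,0,-140,0],[0,0,-140,0],[0,0,-140,0]]]' 0.1
python3 go.py .439 .0061 .19 15.4
python3 - <<'E'
from fit import *
w=snapshot("top")
for r in silhouettes(w,"board0"): print(round(r["score"],2),rect(w,r["region"],.01),rect(w,r["region"],.06),w["color"][r["region"]].mean(0).round())
E
```

```text
t: 11.63
position: [0.6078, -0.0531, 0.083]
eef_rot: [0.999, -0.05, -0.0, -0.0]
wrist_force: [0.2, -0.1, 0.2]
finger_gap: 0.402
grip_force: 0.0
t: 12.3
position: [0.6085, -0.0532, 0.2248]
eef_rot: [0.999, -0.05, 0.001, 0.0]
wrist_force: [0.3, 0.1, -0.3]
finger_gap: 0.45
grip_force: 0.0
shift [-174.7  -42.3   34.3] spin -0.368 cur -5.7 j6 1.4695875577230768 F [ 0.3  0.1 -0.3] gap 0.45001665560213294 grip 0.0 t 12.3 tilt [ 2.7e-03 -5.0e-04 -1.0e+00] pos [ 0.6085 -0.0532  0.2248]
0.94 (array([ 0.2903, -0.4184]), array([112.1,  64.6]), -76.5) (array([ 0.2955, -0.3997]), array([106.6,  61.5]), -76.5) [ 53.  89. 168.]
0.78 (array([ 0.3477, -0.2554]), array([111.2,  63.1]), -55.6) (array([ 0.35  , -0.2446]), array([105.8,  60. ]), -55.6) [ 69. 158. 149.]
0.74 (array([ 0.6106, -0.0523]), array([99. , 71.2]), -6.4) (array([ 0.6001, -0.0515]), array([94.1, 67.7]), -6.4) [136. 106.  75.]
0.27 (array([ 0.6113, -0.0207]), array([195.1, 139.4]), 78.6) (array([ 0.6008, -0.0214]), array([185.6, 132.6]), 78.6) [116. 113. 103.]
```

```bash
python3 -m handwheel '[[[-20,-5,0,-0.05],[-55,-13,5,-0.12],[-90,-22,15,-0.2],[-125,-30,25,-0.27],[-150,-36,30,-0.32],[-168,-40,34,-0.36],[-175,-42,34,-0.368],[-175,-42,34,-0.368]]]'
python3 - <<'E'
from fit import *
w=snapshot("wrist")
for r in silhouettes(w,"board0"): print(round(r["score"],2),rect(w,r["region"],.01),w["color"][r["region"]].mean(0).round())
for r in place_of(w,"board0"): print(r["score"],atz(w,*(np.array(r["point"])*[420,560]),0))
E
python3 go.py .439 .0055 .032 15.5
```

```text
t: 13.07
position: [0.4353, 0.0067, 0.1882]
eef_rot: [0.991, 0.134, -0.002, -0.001]
wrist_force: [0.9, -0.4, -0.0]
finger_gap: 0.454
grip_force: 0.0
0.97 (array([0.4391, 0.0045]), array([112.8,  64.2]), 14.5) [203. 163.  89.]
0.93 (array([ 0.5959, -0.0656]), array([78.1, 71.6]), 84.0) [224. 186. 102.]
0.86 (array([ 0.3505, -0.2556]), array([108.6,  70.4]), -55.3) [  0. 164. 152.]
0.82 (array([ 0.2863, -0.3641]), array([61.4, 21.7]), 30.0) [ 14.  62. 153.]
0.83 [ 0.3477082  -0.25949092  0.        ]
0.82 [0.43620592 0.00268776 0.        ]
0.57 [ 0.63676268 -0.15157711  0.        ]
shift [ -1.1  -0.3 157.5] spin -0.003 cur 15.3 j6 1.1583505422581264 F [-0.6 -0.2  0.6] gap 0.4468177370515709 grip 0.0 t 13.2167 tilt [ 1.7e-03 -2.0e-04 -1.0e+00] pos [0.4399 0.0055 0.1895]
```

```bash
python3 -m handwheel '[[[-1,0,40,0],[-1,0,80,0],[-1,0,115,0],[-1,0,135,0],[-1,0,148,0],[-1,0,155,0],[-1,0,156,0],[-1,0,156,0]]]' 0.1 60
python3 -m handwheel '[[[0,0,0,0],[0,0,0,0],[0,0,0,0],[0,0,0,0],[0,0,0,0],[0,0,0,0],[0,0,0,0],[0,0,0,0]]]' 1 70; python3 -m handwheel '[[[0,0,-10,0],[0,0,-40,0],[0,0,-80,0],[0,0,-120,0],[0,0,-155,0],[0,0,-180,0],[0,0,-185,0],[0,0,-185,0]]]' 1 70; python3 go.py .616 .024 .22 -5.7
```

```text
t: 13.88
position: [0.4382, 0.0054, 0.0332]
eef_rot: [0.991, 0.134, 0.0, 0.0]
wrist_force: [-0.6, 0.1, 0.9]
finger_gap: 0.448
grip_force: 0.0
t: 14.55
position: [0.4382, 0.0055, 0.0345]
eef_rot: [0.991, 0.134, 0.001, 0.0]
wrist_force: [0.1, -0.4, 7.6]
finger_gap: 0.187
grip_force: 69.5
t: 15.22
position: [0.4382, 0.0056, 0.2204]
eef_rot: [0.991, 0.134, 0.003, 0.001]
wrist_force: [0.6, 1.2, -2.5]
finger_gap: 0.184
grip_force: 68.8
shift [176.2  29.5   1.3] spin 0.368 cur 15.4 j6 1.1566695743599562 F [ 0.6  1.2 -2.5] gap 0.18403448348303914 grip 68.81248712539673 t 15.2167 tilt [ 5.2e-03 -6.0e-04 -1.0e+00] pos [0.4382 0.0056 0.2204]
```

```bash
python3 -m handwheel '[[[20,3,0,0.05],[55,9,0,0.12],[90,15,0,0.2],[125,21,0,0.27],[150,25,0,0.32],[168,28,0,0.36],[176,29,0,0.368],[176,29,0,0.368]]]'
python3 - <<'E'
from h import *
w=snapshot("wrist");save(w,"w4",s=1.2)
E
python3 go.py .616 .024 .107 -5.7
```

```text
t: 15.88
position: [0.6147, 0.0247, 0.2159]
eef_rot: [0.999, -0.049, -0.001, -0.0]
wrist_force: [-1.1, -0.2, -2.2]
finger_gap: 0.184
grip_force: 68.8
shift [  3.3   0.3 109.2] spin 0.002 cur -5.6 j6 1.596249627577783 F [-0.7  0.1 -1. ] gap 0.18634558631470385 grip 68.75414371490479 t 15.9333 tilt [-4.e-03  3.e-04 -1.e+00] pos [0.6131 0.0246 0.2162]
```

View pics/w4.png

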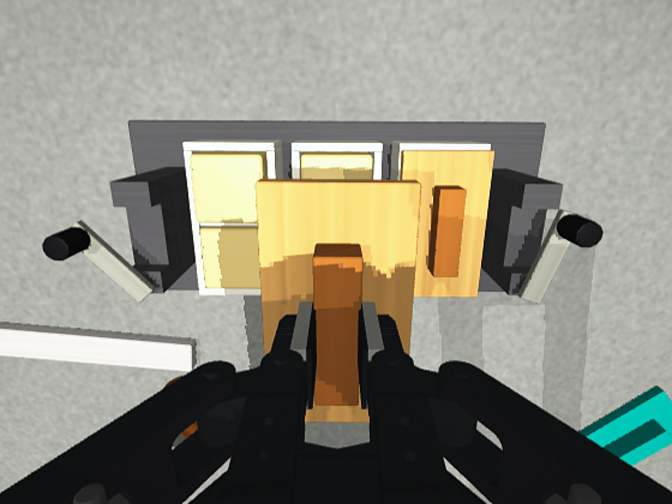

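Board A is held squarely over the middle mould. Board B lies flat in the right mould. The latch knobs are at (244, 68) left and (232, 580) right. I press A down now.

```bash
python3 -m handwheel '[[[1,0,30,0],[1,0,60,0],[1,0,85,0],[1,0,98,0],[1,0,106,0],[1,0,109,0],[1,0,109,0],[1,0,109,0]]]' 1 80;  python3 -m handwheel '[[[0,0,4,0],[0,0,8,0],[0,0,12,0],[0,0,16,0],[0,0,20,0],[0,0,24,0],[0,0,26,0],[0,0,27,0]]]' 1 80;python3 -m handwheel '[[[0,0,1,0],[0,0,1,0],[0,0,1,0],[0,0,1,0],[0,0,1,0],[0,0,1,0],[0,0,1,0],[0,0,1,0]]]'; python3 go.py .616 .024 .083 -5.7
```

```text
t: 16.6
position: [0.6156, 0.0243, 0.1102]
eef_rot: [0.999, -0.049, 0.001, -0.0]
wrist_force: [-0.9, 0.5, -0.5]
finger_gap: 0.179
grip_force: 82.6
t: 17.27
position: [0.6156, 0.0244, 0.0845]
eef_rot: [0.999, -0.049, 0.0, 0.0]
wrist_force: [-8.5, 0.8, 30.8]
finger_gap: 0.183
grip_force: 86.5
t: 17.93
position: [0.6157, 0.0244, 0.0845]
eef_rot: [0.999, -0.049, 0.001, 0.0]
wrist_force: [-8.6, -0.4, 27.5]
finger_gap: 0.178
grip_force: 86.4
shift [0.4 0.4 1.5] spin 0.001 cur -5.7 j6 1.5974297477802164 F [-8.6 -0.4 27.5] gap 0.17771331211419533 grip 86.3598883152008 t 17.9333 tilt [ 1.4e-03 -2.0e-04 -1.0e+00] pos [0.6157 0.0244 0.0845]
```

```bash
python3 -m handwheel '[[[0,0,-2,0],[0,0,-4,0],[0,0,-4,0],[0,0,-4,0],[0,0,-4,0],[0,0,-4,0],[0,0,-4,0],[0,0,-4,0]]]' 0.2 60
python3 -m handwheel '[[[0,0,-10,0],[0,0,-30,0],[0,0,-60,0],[0,0,-95,0],[0,0,-130,0],[0,0,-150,0],[0,0,-155,0],[0,0,-155,0]]]' 1 20
python3 - <<'E'
from fit import *
w=snapshot("wrist");t=snapshot("top");save(w,"w5",s=1.2)
for n in("knob_left","knob_right","pivot_left","pivot_right"):
  z=.128 if n[0]=="k" else .1
  for p in(w,t):
    for q in place_of(p,n)[:2]: c=np.array(q["point"])*[420,560];print(n,p["shot"],round(q["score"],2),c.round(1),atz(p,*c,z).round(4))
for c in((244,68),(232,580)): print(c)
for r in silhouettes(w,"board0"): print(round(r["score"],2),rect(w,r["region"],.06),w["color"][r["region"]].mean(0).round())
E
python3 go.py .616 .024 .2 -5.7
```

```text
t: 18.6
position: [0.6152, 0.0244, 0.085]
eef_rot: [0.999, -0.05, -0.0, -0.0]
wrist_force: [-0.1, -0.4, 0.4]
finger_gap: 0.404
grip_force: 0.0
t: 19.27
position: [0.6166, 0.0244, 0.243]
eef_rot: [0.999, -0.05, 0.002, -0.0]
wrist_force: [0.7, 0.5, 0.1]
finger_gap: -0.0
grip_force: 0.0
knob_left 16 0.93 [198.2  68.5] [0.6401 0.184  0.128 ]
knob_left 17 0.67 [142.2 183.9] [0.6442 0.1852 0.128 ]
knob_right 16 0.8 [191.  468.5] [ 0.6157 -0.12    0.128 ]
knob_right 16 0.15 [226.5 132.6] [0.6126 0.1406 0.128 ]
knob_right 17 0.62 [155.3 316.8] [ 0.6208 -0.1231  0.128 ]
pivot_left 16 0.75 [226.  132.1] [0.6037 0.1554 0.1   ]
pivot_left 16 0.61 [287.7  14.9] [0.5542 0.2785 0.1   ]
pivot_left 17 0.98 [166.8 197.1] [0.593  0.1576 0.1   ]
pivot_left 17 0.51 [157.4 223.2] [0.6172 0.0965 0.1   ]
pivot_right 16 0.61 [231.3 425.5] [ 0.5734 -0.1007  0.1   ]
pivot_right 16 0.24 [287.6  16.2] [0.5541 0.2773 0.1   ]
pivot_right 17 0.7 [177.4 307.2] [ 0.5739 -0.104   0.1   ]
(244, 68)
(232, 580)
0.78 (array([ 0.3999, -0.219 ]), array([90.7, 65.4]), -55.6) [  3. 158. 147.]
0.69 (array([ 0.6108, -0.0536]), array([112.5,  65.7]), -5.0) [231. 192. 107.]
shift [ 0.8  0.4 39.8] spin 0.0 cur -5.7 j6 1.597449224122009 F [-0.9 -0.5  1.3] gap -0.0025428070329891607 grip 0.0 t 19.8167 tilt [-9.e-04  2.e-04 -1.e+00] pos [0.6152 0.0244 0.2398]
```

View pics/w5.png

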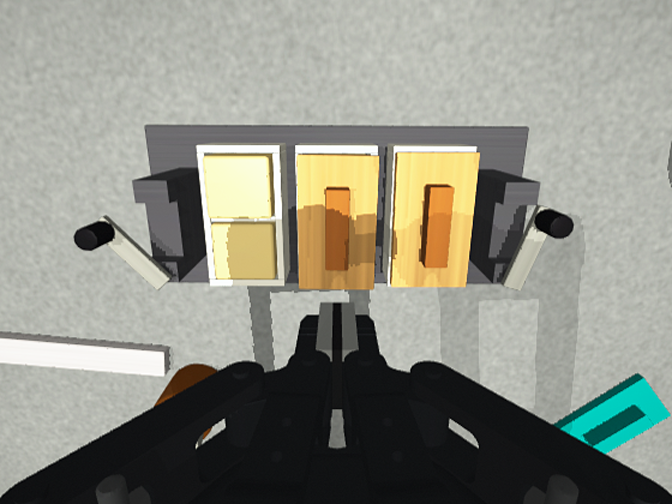

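Both boards are flat and the third mould stays empty. Left pivot ≈ (.5996, .1566) with knob ≈ (.639, .183); right knob ≈ (.617, -.120). I clamp each knob lightly and swing it along its arc, starting with the left.

```bash
python3 go.py .639 .183 .19 -5.7; python3 go.py .639 .183 .134 -5.7
```

```text
shift [   8.  -160.1   49.8] spin 0.0 cur -5.7 j6 1.597449224122009 F [-0.9 -0.5  1.3] gap -0.0025428070329891607 grip 0.0 t 19.8167 tilt [-9.e-04  2.e-04 -1.e+00] pos [0.6152 0.0244 0.2398]
shift [   8.  -160.1  105.8] spin 0.0 cur -5.7 j6 1.597449224122009 F [-0.9 -0.5  1.3] gap -0.0025428070329891607 grip 0.0 t 19.8167 tilt [-9.e-04  2.e-04 -1.e+00] pos [0.6152 0.0244 0.2398]
```

```bash
python3 -m handwheel '[[[1,-20,0,0],[3,-55,0,0],[5,-90,0,0],[6,-120,10,0],[7,-142,20,0],[8,-155,35,0],[8,-160,45,0],[8,-160,50,0]]]' 0.1 20
python3 -m handwheel '[[[0,0,15,0],[0,0,30,0],[0,0,42,0],[0,0,50,0],[0,0,55,0],[0,0,56,0],[0,0,56,0],[0,0,56,0]]]' 0.1 20
python3 -m handwheel '[[[0,0,0,0],[0,0,0,0],[0,0,0,0],[0,0,0,0],[0,0,0,0],[0,0,0,0],[0,0,0,0],[0,0,0,0]]]' 1 20
python3 - <<'E'
from h import *
w=snapshot("wrist");save(w,"w6",s=1.2)
E
python3 go.py .639 .183 .134 -5.7
```

```text
t: 20.48
position: [0.6379, 0.1832, 0.1878]
eef_rot: [0.999, -0.049, -0.002, 0.0]
wrist_force: [-0.3, -0.4, 0.1]
finger_gap: 0.453
grip_force: 0.0
t: 21.15
position: [0.6397, 0.1827, 0.135]
eef_rot: [0.999, -0.05, 0.001, -0.0]
wrist_force: [0.5, -0.6, 0.2]
finger_gap: 0.45
grip_force: 0.0
t: 21.82
position: [0.6402, 0.1835, 0.1352]
eef_rot: [0.999, -0.05, 0.001, -0.001]
wrist_force: [2.7, 4.3, 6.1]
finger_gap: 0.173
grip_force: 20.8
shift [-1.1  0.5  1.2] spin 0.0 cur -5.7 j6 1.844684874007925 F [2.4 4.4 4.6] gap 0.16851091403521315 grip 20.821890234947205 t 21.8667 tilt [ 0.0023  0.0011 -1.    ] pos [0.6402 0.1834 0.1352]
```

View pics/w6.png

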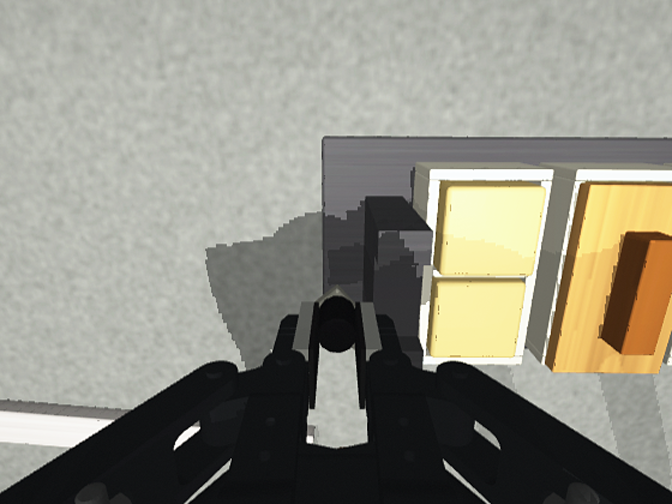

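The knob (320, 335) sits between the pads, so I swing it out.

```bash
python3 -m handwheel '[[[-5,-6,-2,0],[-12,-10,-2,0],[-19,-14,-2,0],[-27,-16,-2,0],[-35,-17,-2,0],[-43,-17,-2,0],[-51,-15,-2,0],[-57,-12,-2,0]]]' 1 20
python3 -m handwheel '[[[0,0,0,0],[0,0,0,0],[0,0,0,0],[0,0,0,0],[0,0,0,0],[0,0,0,0],[0,0,0,0],[0,0,0,0]]]' 0.1 20
python3 -m handwheel '[[[0,0,-15,0],[0,0,-45,0],[0,0,-65,0],[0,0,-65,0],[0,0,-65,0],[0,0,-65,0],[0,0,-65,0],[0,0,-65,0]]]' 0.1 20
python3 go.py .617 -.120 .2 -5.7
```

```text
t: 22.53
position: [0.5813, 0.2023, 0.1356]
eef_rot: [0.999, -0.05, -0.001, -0.002]
wrist_force: [1.3, 11.3, -6.9]
finger_gap: 0.172
grip_force: 19.6
t: 23.2
position: [0.5838, 0.2003, 0.1364]
eef_rot: [0.999, -0.05, -0.0, -0.0]
wrist_force: [-0.4, 0.2, 0.0]
finger_gap: 0.45
grip_force: 0.0
t: 23.87
position: [0.5828, 0.2002, 0.2]
eef_rot: [0.999, -0.05, -0.001, 0.0]
wrist_force: [0.5, -0.5, 0.1]
finger_gap: 0.449
grip_force: 0.0
shift [ 65.8 315.3   0. ] spin 0.0 cur -5.7 j6 1.8887752644682467 F [ 0.5 -0.5  0.1] gap 0.4493179912993836 grip 0.0 t 23.8667 tilt [-2.5e-03 -5.0e-04 -1.0e+00] pos [0.5828 0.2002 0.2   ]
```

```bash
python3 -m handwheel '[[[8,41,0,0],[17,82,0,0],[26,123,0,0],[34,164,0,0],[43,205,0,0],[51,246,0,0],[58,285,0,0],[65,315,0,0]]]' 0.1 20
python3 -m handwheel '[[[0,0,0,0],[0,0,0,0],[0,0,15,0],[0,0,35,0],[0,0,52,0],[0,0,63,0],[0,0,64,0],[0,0,64,0]]]' 0.1 20
python3 -m handwheel '[[[0,0,0,0],[0,0,0,0],[0,0,0,0],[0,0,0,0],[0,0,0,0],[0,0,0,0],[0,0,0,0],[0,0,0,0]]]' 1 20
python3 go.py .616 -.1205 .136 -5.7
```

```text
t: 24.53
position: [0.6165, -0.1228, 0.2003]
eef_rot: [0.999, -0.05, -0.001, 0.0]
wrist_force: [0.6, 0.1, -1.0]
finger_gap: 0.45
grip_force: 0.0
t: 25.2
position: [0.6165, -0.1183, 0.1365]
eef_rot: [0.999, -0.049, -0.001, -0.0]
wrist_force: [1.6, 0.0, -0.6]
finger_gap: 0.45
grip_force: 0.0
t: 25.87
position: [0.6179, -0.1195, 0.1383]
eef_rot: [0.999, -0.05, 0.001, 0.0]
wrist_force: [0.5, 2.1, 5.9]
finger_gap: 0.168
grip_force: 19.9
shift [-1.8  1.1  2.3] spin 0.0 cur -5.7 j6 1.3689391867777416 F [0.5 2.1 5.9] gap 0.1681040075861481 grip 19.926303327083588 t 25.8667 tilt [ 1.8e-03 -1.0e-04 -1.0e+00] pos [ 0.6179 -0.1195  0.1383]
```

```bash
python3 -m handwheel '[[[-4,9,-1,0],[-10,17,-1,0],[-17,23,-1,0],[-25,28,-1,0],[-34,31,-1,0],[-44,32,-1,0],[-53,31,-1,0],[-63,28,-1,0]]]' 1 20
python3 -m handwheel '[[[0,0,0,0],[0,0,0,0],[0,0,0,0],[0,0,0,0],[0,0,0,0],[0,0,0,0],[0,0,0,0],[0,0,0,0]]]' 0.1 20
python3 -m handwheel '[[[0,0,-15,0],[0,0,-45,0],[0,0,-75,0],[0,0,-85,0],[0,0,-85,0],[0,0,-85,0],[0,0,-85,0],[0,0,-85,0]]]' 0.1 20
python3 - <<'E'
from fit import *
w=snapshot("top");s=snapshot("scene")
for p in (w,s):
  for r in silhouettes(p,"bar")[:3]: print(round(r["score"],2),rect(p,r["region"],.014),rect(p,r["region"],.0))
E
python3 go.py .522 .331 .22 -5.7
```

```text
t: 26.53
position: [0.552, -0.1431, 0.1387]
eef_rot: [0.999, -0.05, 0.001, 0.002]
wrist_force: [2.6, -6.8, -1.1]
finger_gap: 0.164
grip_force: 19.9
t: 27.2
position: [0.5518, -0.1411, 0.1382]
eef_rot: [0.999, -0.05, -0.0, -0.0]
wrist_force: [-0.1, 0.9, 0.1]
finger_gap: 0.446
grip_force: 0.0
t: 27.87
position: [0.5505, -0.1406, 0.2215]
eef_rot: [0.999, -0.05, -0.002, -0.001]
wrist_force: [-0.6, 0.9, -0.1]
finger_gap: 0.454
grip_force: 0.0
0.59 (array([0.5056, 0.3752]), array([322. ,  30.8]), 78.9) (array([0.5071, 0.3809]), array([326.4,  31.3]), 78.9)
0.95 (array([0.5098, 0.3698]), array([321.4,  40.4]), 78.1) (array([0.5032, 0.3783]), array([325.4,  40.9]), 78.1)
0.45 (array([0.6007, 0.0338]), array([117.8,  69.2]), -6.2) (array([0.5952, 0.038 ]), array([119.2,  70. ]), -6.2)
shift [ -75.8 -466.7    2.7] spin 0.0 cur -5.7 j6 1.2982637129663437 F [0.9 0.8 0.6] gap 0.4467143658327944 grip 0.0 t 28.0667 tilt [-1.8e-03  8.0e-04 -1.0e+00] pos [ 0.5512 -0.1409  0.2223]
```

The bar was knocked to about (.507, .373). I move over it and measure again.

```bash
python3 go.py .507 .373 .22 78.5; python3 -m handwheel '[[[-5,-35,0,-0.12],[-13,-75,0,-0.24],[-21,-115,0,-0.36],[-29,-155,0,-0.48],[-37,-195,0,-0.6],[-46,-235,0,-0.72],[-55,-275,0,-0.84],[-62,-310,0,-0.96]]]' 0.1 20;  python3 -m handwheel '[[[0,0,0,0],[0,0,0,0],[0,0,0,0],[0,0,0,0],[0,0,0,0],[0,0,0,0],[0,0,0,0],[0,0,0,0]]]' 0.1; python3 go.py .507 .373 .22 78.5
```

```text
shift [ -94.9 -507.     2.8] spin -1.469 cur -5.7 j6 1.2982637129663437 F [0.9 0.8 0.6] gap 0.4467143658327944 grip 0.0 t 28.0667 tilt [-1.8e-03  8.0e-04 -1.0e+00] pos [ 0.5512 -0.1409  0.2223]
t: 28.73
position: [0.5197, 0.1759, 0.2231]
eef_rot: [0.907, 0.42, -0.0, -0.0]
wrist_force: [0.6, -0.5, -0.8]
finger_gap: 0.446
grip_force: 0.0
t: 29.4
position: [0.5209, 0.1728, 0.2234]
eef_rot: [0.909, 0.417, 0.0, -0.0]
wrist_force: [0.2, -0.5, -0.8]
finger_gap: 0.45
grip_force: 0.0
shift [ 142.6 -141.2    3.4] spin -0.511 cur 49.2 j6 0.9057745850769954 F [ 0.2 -0.5 -0.8] gap 0.449644176017329 grip 0.0 t 29.4 tilt [-0.e+00  1.e-04 -1.e+00] pos [0.5209 0.1728 0.2234]
```

```bash
python3 -m handwheel '[[[20,-20,0,-0.08],[45,-45,0,-0.17],[70,-70,0,-0.26],[95,-95,0,-0.35],[120,-118,0,-0.43],[136,-134,3,-0.5],[143,-141,3,-0.51],[143,-141,3,-0.51]]]' 0 20;  python3 - <<'E'
from fit import *
w=snapshot("wrist");save(w,"w7",s=1.2)
for r in silhouettes(w,"bar")[:3]: print(round(r["score"],2),r["extent"],rect(w,r["region"],.014))
for r in place_of(w,"bar")[:2]: c=np.array(r["point"])*[420,560];print(r["score"],c,atz(w,*c,0))
E
python3 go.py .507 .373 .024 78.5
```

```text
t: 30.07
position: [0.5066, 0.3757, 0.22]
eef_rot: [0.774, 0.633, 0.0, -0.0]
wrist_force: [0.6, -0.6, 0.5]
finger_gap: 0.499
grip_force: 0.0
0.64 [0.4944, 0.3767, 0.063, 0.7314] (array([0.5043, 0.376 ]), array([317.9,  31.5]), 78.8)
shift [ 7.000e-01 -1.000e-01  1.963e+02] spin -0.001 cur 78.4 j6 0.7263722862894646 F [ 0.  -0.3 -0.4] gap 0.5012681724360705 grip 0.0 t 30.2167 tilt [-4.e-04 -1.e-03 -1.e+00] pos [0.507  0.3725 0.2203]
```

View pics/w7.png

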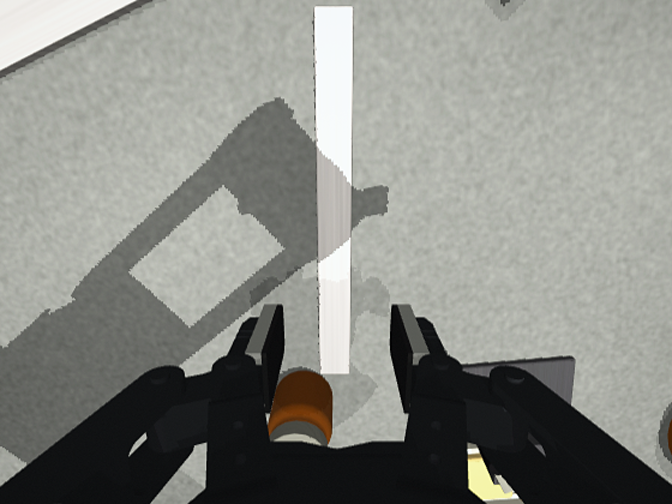

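The bar is free, with its ends at (10, 333) and (373, 335). The jar is well away from the grasp point. I descend to its centre.

```bash
python3 go.py .505 .3752 .026 78.7; python3 -m handwheel '[[[2,3,40,-0.003],[2,3,80,-0.003],[2,3,120,-0.003],[2,3,150,-0.003],[2,3,172,-0.003],[2,3,186,-0.003],[2,3,194,-0.003],[2,3,194,-0.003]]]' -0.2 20;python3 -m handwheel '[[[0,0,0,0],[0,0,0,0],[0,0,0,0],[0,0,0,0],[0,0,0,0],[0,0,0,0],[0,0,0,0],[0,0,0,0]]]' 1 80;  python3 go.py .505 .3752 .026 78.7
```

```text
shift [  2.5  -2.5 194.3] spin -0.005 cur 78.4 j6 0.7263722862894646 F [ 0.  -0.3 -0.4] gap 0.5012681724360705 grip 0.0 t 30.2167 tilt [-4.e-04 -1.e-03 -1.e+00] pos [0.507  0.3725 0.2203]
t: 30.88
position: [0.5097, 0.3732, 0.0248]
eef_rot: [0.774, 0.633, -0.002, -0.0]
wrist_force: [0.3, 0.2, 0.2]
finger_gap: 0.601
grip_force: 0.0
t: 31.55
position: [0.5102, 0.375, 0.0281]
eef_rot: [0.773, 0.634, 0.0, 0.0]
wrist_force: [-3.4, -2.0, 7.4]
finger_gap: 0.305
grip_force: 78.5
shift [-0.9 -5.1  2.1] spin 0.0 cur 78.7 j6 0.7220410062823118 F [-3.4 -2.   7.4] gap 0.30507174880504945 grip 78.54122757911682 t 31.55 tilt [ 4.e-04  1.e-04 -1.e+00] pos [0.5102 0.375  0.0281]
```

```bash
python3 -m handwheel '[[[-1,-4,-4,0],[-1,-4,-6,0],[-1,-4,-6,0],[-1,-4,-6,0],[-1,-4,-6,0],[-1,-4,-6,0],[-1,-4,-6,0],[-1,-4,-6,0]]]' -0.1 80;python3 -m handwheel '[[[0,0,0,0],[0,0,0,0],[0,0,0,0],[0,0,0,0],[0,0,0,0],[0,0,0,0],[0,0,0,0],[0,0,0,0]]]' 1 80;  python3 go.py .505 .3752 .026 78.7; python3 -m handwheel '[[[0,0,-10,0],[0,0,-40,0],[0,0,-80,0],[0,0,-120,0],[0,0,-160,0],[0,0,-190,0],[0,0,-200,0],[0,0,-200,0]]]' 1 100;python3 go.py .6165 .0243 .23 84.3
```

```text
t: 32.22
position: [0.5062, 0.3751, 0.0322]
eef_rot: [0.773, 0.634, -0.0, -0.0]
wrist_force: [0.1, -1.0, 0.1]
finger_gap: 0.546
grip_force: 0.0
t: 32.88
position: [0.5062, 0.3751, 0.0324]
eef_rot: [0.773, 0.634, 0.0, -0.0]
wrist_force: [0.2, 0.3, 0.2]
finger_gap: -0.001
grip_force: 0.0
shift [-0.1 -1.2  6.4] spin 0.0 cur 78.7 j6 0.7249496265532563 F [0.2 0.3 0.2] gap -0.0009646660355513907 grip 0.0 t 32.8833 tilt [ 0.e+00  1.e-04 -1.e+00] pos [0.5062 0.3751 0.0324]
t: 33.55
position: [0.5081, 0.3762, 0.2369]
eef_rot: [0.773, 0.634, 0.004, 0.001]
wrist_force: [0.1, 1.7, -0.1]
finger_gap: 0.002
grip_force: 0.0
shift [-323.9  175.2    6.2] spin -0.097 cur 78.7 j6 0.7249882728641701 F [ 0.1  1.7 -0.1] gap 0.00236118810453627 grip 0.0 t 33.55 tilt [ 0.0067  0.004  -1.    ] pos [0.5081 0.3762 0.2369]
```

The fingers shut on nothing because the grip was too high for the 14 mm bar. I measure again from here and regrip lower.

```bash
python3 -m handwheel '[[[0,0,0,0],[0,0,0,0],[0,0,0,0],[0,0,0,0],[0,0,0,0],[0,0,0,0],[0,0,0,0],[0,0,0,0]]]' -0.2 80
python3 - <<'E'
from fit import *
for n in("wrist","top","scene"):
  w=snapshot(n)
  for r in silhouettes(w,"bar")[:2]: print(n,round(r["score"],2),rect(w,r["region"],.014),rect(w,r["region"],.03))
E
python3 go.py .505 .3755 .019 78.7
```

```text
t: 34.22
position: [0.5062, 0.375, 0.2321]
eef_rot: [0.773, 0.634, -0.0, -0.0]
wrist_force: [0.4, 0.8, 0.3]
finger_gap: 0.598
grip_force: 0.0
wrist 0.94 (array([0.5093, 0.3762]), array([316.6,  31.4]), 79.1) (array([0.5099, 0.3797]), array([301.8,  30. ]), 79.1)
top 0.82 (array([0.5086, 0.3662]), array([301.7,  32. ]), 78.5) (array([0.5068, 0.3599]), array([296.9,  31.5]), 78.5)
top 0.73 (array([0.6184, 0.0333]), array([402.1, 152.9]), 83.6) (array([0.6149, 0.0323]), array([395.8, 150.5]), 83.6)
scene 0.64 (array([0.6103, 0.052 ]), array([400.2, 189.3]), 84.1) (array([0.6164, 0.0469]), array([394.5, 186.6]), 84.1)
scene 0.58 (array([0.5145, 0.3686]), array([319.2,  36.6]), 78.8) (array([0.522 , 0.3589]), array([314.6,  36.1]), 78.8)
shift [ 1.000e-01 -1.300e+00  2.134e+02] spin 0.0 cur 78.7 j6 0.7250219519610572 F [-0.2  0.1 -0.6] gap 0.6008304309797434 grip 0.0 t 34.5167 tilt [ 1.e-04  2.e-04 -1.e+00] pos [0.5062 0.3751 0.2324]
```

```bash
python3 -m handwheel '[[[1,3,40,-0.003],[1,3,80,-0.003],[1,3,120,-0.003],[1,3,155,-0.003],[1,3,182,-0.003],[1,3,202,-0.003],[1,3,211,-0.003],[1,3,213,-0.003]]]' -0.2 20;python3 -m handwheel '[[[0,0,0,0],[0,0,0,0],[0,0,0,0],[0,0,0,0],[0,0,0,0],[0,0,0,0],[0,0,0,0],[0,0,0,0]]]' 1 100;  python3 go.py .505 .3752 .019 78.7; python3 -m handwheel '[[[0,0,-5,0],[0,0,-10,0],[0,0,-20,0],[0,0,-30,0],[0,0,-40,0],[0,0,-50,0],[0,0,-50,0],[0,0,-50,0]]]' 1 100;python3 go.py .6165 .0243 .23 84.3
```

```text
t: 35.18
position: [0.5082, 0.3748, 0.0175]
eef_rot: [0.772, 0.635, -0.002, -0.0]
wrist_force: [-0.2, 0.6, 0.4]
finger_gap: 0.6
grip_force: 0.0
t: 35.85
position: [0.5104, 0.3761, 0.0211]
eef_rot: [0.772, 0.635, 0.001, 0.0]
wrist_force: [0.5, -0.9, 7.2]
finger_gap: 0.319
grip_force: 99.9
shift [-1.9 -5.1  2.1] spin 0.003 cur 78.9 j6 0.7199410288485129 F [ 0.5 -0.9  7.2] gap 0.31877096745489997 grip 99.92595076560974 t 35.85 tilt [ 0.0025  0.0016 -1.    ] pos [0.5104 0.3761 0.0211]
t: 36.52
position: [0.51, 0.3759, 0.0705]
eef_rot: [0.772, 0.635, 0.001, 0.0]
wrist_force: [-1.1, -0.9, -4.5]
finger_gap: 0.316
grip_force: 99.1
shift [-324.2  172.5 -159.7] spin -0.095 cur 78.9 j6 0.7200096512404368 F [-1.1 -0.9 -4.5] gap 0.3164477206010667 grip 99.12444591522217 t 36.5167 tilt [ 0.0019  0.0012 -1.    ] pos [0.51   0.3759 0.0705]
```

```bash
python3 -m handwheel '[[[0,0,-30,0],[0,0,-65,0],[0,0,-100,0],[0,0,-130,0],[0,0,-150,0],[0,0,-160,0],[0,0,-160,0],[0,0,-160,0]]]' 1 100;python3 go.py .6165 .0243 .23 84.3
python3 - <<'E'
from fit import *
z=observe()["position"][2]-.021+.014
for n in("wrist","top"):
  w=snapshot(n)
  for r in silhouettes(w,"bar")[:2]: print(n,round(r["score"],2),rect(w,r["region"],z))
E
```

```text
t: 37.18
position: [0.5088, 0.3752, 0.2284]
eef_rot: [0.772, 0.635, -0.001, -0.0]
wrist_force: [1.1, -0.7, -4.7]
finger_gap: 0.316
grip_force: 100.0
shift [-323.5  173.3   -1.6] spin -0.095 cur 78.9 j6 0.720053001954124 F [ 1.1 -0.7 -4.7] gap 0.3155333339979696 grip 100.01672029495239 t 37.1833 tilt [-1.e-03 -4.e-04 -1.e+00] pos [0.5088 0.3752 0.2284]
wrist 0.67 (array([0.5146, 0.403 ]), array([164.6,  29.7]), 78.9)
wrist 0.66 (array([0.5827, 0.346 ]), array([43.2, 20.7]), -44.1)
top 0.57 (array([0.4958, 0.306 ]), array([186.9,  29.6]), 78.5)
top 0.32 (array([0.5708, 0.1531]), array([54.6, 15.9]), -79.4)
```

```bash
python3 -m handwheel '[[[-15,8,0,-0.01],[-45,24,0,-0.02],[-78,42,0,-0.03],[-112,60,0,-0.04],[-146,78,0,-0.05],[-180,96,0,-0.06],[-214,114,0,-0.07],[-248,132,0,-0.08]]]' 1 100; python3 -m handwheel '[[[-25,14,0,-0.01],[-45,24,0,-0.015],[-60,33,0,-0.015],[-70,38,0,-0.015],[-76,41,0,-0.015],[-76,41,0,-0.015],[-76,41,0,-0.015],[-76,41,0,-0.015]]]' 1 100; python3 go.py .6165 .0243 .13 84.3
python3 - <<'E'
from fit import *
z=observe()["position"][2]-.021+.014
w=snapshot("top");save(w,"t8",(90,230,150,360),3.5)
w=snapshot("wrist");save(w,"w8",s=1.2)
for r in silhouettes(w,"bar")[:2]: print(round(r["score"],2),r["extent"],rect(w,r["region"],z))
E
```

```text
t: 38.05
position: [0.5907, 0.1048, 0.228]
eef_rot: [0.746, 0.666, -0.001, -0.001]
wrist_force: [0.4, 1.1, -3.7]
finger_gap: 0.318
grip_force: 99.9
t: 38.72
position: [0.6225, 0.0277, 0.229]
eef_rot: [0.741, 0.672, -0.0, -0.001]
wrist_force: [0.2, -0.0, -3.0]
finger_gap: 0.315
grip_force: 99.9
shift [-4.  -5.5 99. ] spin 0.001 cur 84.4 j6 0.031068844717807433 F [ 0.2 -0.  -3. ] gap 0.31512459437690105 grip 99.90552306175232 t 38.7167 tilt [-1.e-03  7.e-04 -1.e+00] pos [0.6225 0.0277 0.229 ]
0.88 [0.5016, 0.4467, 0.1382, 0.8876] (array([0.6255, 0.056 ]), array([164.7,  30.1]), 84.3)
```

View pics/w8.png

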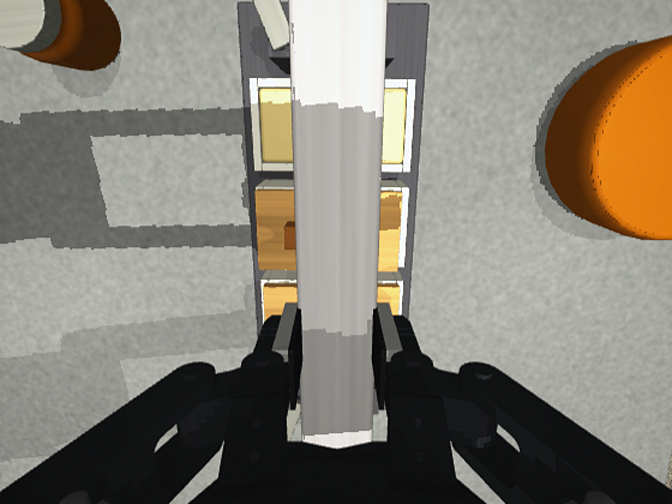

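The bar is held straight. The outer corners of mould0 in this view, at 1.2x, are (col 249–416, row 80) and (253–411, row 170). I check the saddle position from them.

```bash
python3 - <<'E'
from h import *
w=snapshot("wrist")
c=[atz(w,r/1.2,x/1.2,.05) for x,r in((249,80),(416,80),(253,170),(411,170))]
m=np.mean(c,0);print(np.round(c,4),m.round(4),"mid",(m-.078*np.array([.0998,.995,0])).round(4))
E
python3 go.py .6163 .0243 .103 84.3
```

```text
[[0.5704 0.1386 0.05  ]
 [0.6896 0.127  0.05  ]
 [0.563  0.0753 0.05  ]
 [0.6835 0.0635 0.05  ]] [0.6266 0.1011 0.05  ] mid [0.6189 0.0235 0.05  ]
shift [ -3.8  -6.2 126.4] spin 0.002 cur 84.4 j6 0.030786862282090148 F [-0.7 -0.4 -3.4] gap 0.3164815784138608 grip 99.90613460540771 t 38.9167 tilt [-0.e+00  3.e-04 -1.e+00] pos [0.6229 0.0274 0.2294]
```

```bash
python3 -m handwheel '[[[-4,-5,20,0.002],[-4,-5,45,0.002],[-4,-5,70,0.002],[-4,-5,90,0.002],[-4,-5,100,0.002],[-4,-5,104,0.002],[-4,-5,104,0.002],[-4,-5,104,0.002]]]' 1 100; python3 go.py .6172 .024 .102 84.3; python3 -m handwheel '[[[0,0,3,0],[0,0,6,0],[0,0,9,0],[0,0,12,0],[0,0,15,0],[0,0,17,0],[0,0,17,0],[0,0,17,0]]]' 1 100; python3 go.py .6172 .024 .102 84.3
```

```text
t: 39.58
position: [0.6186, 0.0231, 0.1263]
eef_rot: [0.742, 0.671, 0.001, 0.001]
wrist_force: [0.1, -0.6, -3.3]
finger_gap: 0.313
grip_force: 99.8
shift [ 0.8 -1.6 24.3] spin -0.001 cur 84.2 j6 0.02641407871571839 F [ 0.1 -0.6 -3.3] gap 0.31330825042967275 grip 99.81486797332764 t 39.5833 tilt [ 0.0016 -0.     -1.    ] pos [0.6186 0.0231 0.1263]
t: 40.25
position: [0.6176, 0.023, 0.1081]
eef_rot: [0.742, 0.671, -0.0, -0.0]
wrist_force: [0.3, 0.6, -3.0]
finger_gap: 0.309
grip_force: 99.9
shift [ 1.  -0.5  6.1] spin -0.001 cur 84.2 j6 0.026358733811444313 F [ 0.3  0.6 -3. ] gap 0.3086821427875644 grip 99.8589277267456 t 40.25 tilt [-5.e-04  1.e-04 -1.e+00] pos [0.6176 0.023  0.1081]
```

No contact with the prongs, and the bar is in the slots. I lower it the last 6 mm.

```bash
python3 -m handwheel '[[[0,0,2,0],[0,0,4,0],[0,0,5,0],[0,0,6,0],[0,0,7,0],[0,0,7,0],[0,0,7,0],[0,0,7,0]]]' 1 100; python3 go.py .6172 .024 .102 84.3;  python3 -m handwheel '[[[0,0,-1,0],[0,0,-1,0],[0,0,-1,0],[0,0,-1,0],[0,0,-1,0],[0,0,-1,0],[0,0,-1,0],[0,0,-1,0]]]' -0.1 20; python3 -m handwheel '[[[0,0,-10,0],[0,0,-30,0],[0,0,-60,0],[0,0,-90,0],[0,0,-120,0],[0,0,-135,0],[0,0,-135,0],[0,0,-135,0]]]' -0.1 20;python3 - <<'E'
from fit import *
for n in("top","wrist","scene"):
  w=snapshot(n)
  if n=="scene":save(w,"s9",(180,310,230,420),4)
  for r in silhouettes(w,"bar")[:2]: print(n,round(r["score"],2),rect(w,r["region"],.095))
  for k in("knob_left","knob_right"):
    for q in place_of(w,k)[:1]: c=np.array(q["point"])*[420,560];print(n,k,round(q["score"],2),c.round(),atz(w,*c,.128).round(4))
E
python3 go.py .582 .198 .2 84.3
```

```text
t: 40.92
position: [0.6177, 0.023, 0.1021]
eef_rot: [0.742, 0.671, 0.0, 0.0]
wrist_force: [-3.8, 0.2, 6.2]
finger_gap: 0.314
grip_force: 101.0
shift [ 0.9 -0.6  0.1] spin -0.001 cur 84.2 j6 0.0263828600852358 F [-3.8  0.2  6.2] gap 0.3144927842730408 grip 100.96597909927368 t 40.9167 tilt [ 2.e-04  1.e-04 -1.e+00] pos [0.6177 0.023  0.1021]
t: 41.58
position: [0.6178, 0.023, 0.1023]
eef_rot: [0.742, 0.671, 0.0, -0.0]
wrist_force: [0.5, 0.8, -1.0]
finger_gap: 0.552
grip_force: 0.0
t: 42.25
position: [0.6184, 0.0229, 0.2389]
eef_rot: [0.742, 0.671, 0.001, 0.001]
wrist_force: [-0.4, -0.3, -0.6]
finger_gap: 0.553
grip_force: 0.0
top 0.63 (array([0.627 , 0.1202]), array([124.3,  33.6]), 84.1)
top 0.27 (array([0.5779, 0.1202]), array([162. ,  71.1]), 84.5)
top knob_left 0.74 [165. 306.] [ 0.5967 -0.0995  0.128 ]
top knob_right 0.67 [188. 323.] [ 0.5451 -0.139   0.128 ]
wrist 0.61 (array([0.6175, 0.0167]), array([303.5,  30.6]), 84.1)
scene 0.65 (array([0.6232, 0.0194]), array([317. ,  34.6]), 84.0)
scene knob_left 0.21 [249. 272.] [ 0.5879 -0.0971  0.128 ]
scene knob_right 0.68 [250. 250.] [ 0.5622 -0.1512  0.128 ]
shift [170.5 -53.2  37.1] spin -0.002 cur 84.2 j6 0.02641136208953567 F [-0.3 -0.3  0.7] gap 0.5499971627435066 grip 0.0 t 42.85 tilt [-4.e-04  1.e-04 -1.e+00] pos [0.6177 0.023  0.237 ]
```

View pics/s9.png

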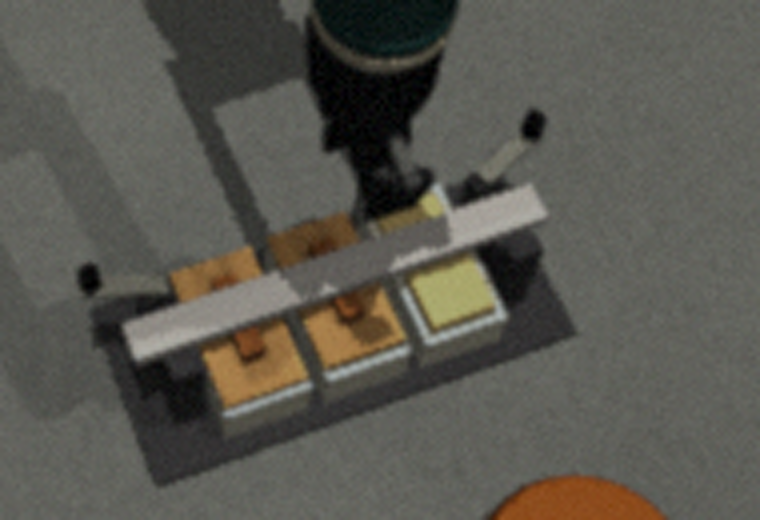

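The bar lies home over both saddles and the boards, and both latches are clear of it. The knobs are at (125, 533) left and (280, 88) right in the crop. Now I close the left latch.

```bash
python3 -m handwheel '[[[20,-6,0,0.12],[45,-14,0,0.24],[70,-21,0,0.36],[100,-30,0,0.48],[130,-39,0,0.6],[155,-47,0,0.72],[168,-51,10,0.84],[172,-52,20,0.96]]]' 0.1 20; python3 -m handwheel '[[[0,0,0,0.12],[0,0,0,0.24],[0,0,0,0.36],[0,0,0,0.48],[0,0,0,0.58],[0,0,0,0.607],[0,0,0,0.607],[0,0,0,0.607]]]' 0.1 20; python3 go.py .583 .1995 .134 -5.7
```

```text
t: 43.52
position: [0.5832, 0.2023, 0.2179]
eef_rot: [0.968, 0.25, 0.001, -0.001]
wrist_force: [0.2, 0.6, -0.9]
finger_gap: 0.449
grip_force: 0.0
t: 44.18
position: [0.5834, 0.1994, 0.2173]
eef_rot: [0.999, -0.048, -0.0, -0.0]
wrist_force: [-0.4, 0.8, 0.3]
finger_gap: 0.449
grip_force: 0.0
shift [-0.4 -0.1 83.3] spin 0.003 cur -5.5 j6 1.8839827218082483 F [-0.4  0.8  0.3] gap 0.4493313102476606 grip 0.0 t 44.1833 tilt [-0.e+00  1.e-04 -1.e+00] pos [0.5834 0.1994 0.2173]
```

```bash
python3 -m handwheel '[[[0,0,20,0],[0,0,42,0],[0,0,60,0],[0,0,73,0],[0,0,80,0],[0,0,82,0],[0,0,82,0],[0,0,82,0]]]' 0.1 20; python3 -m handwheel '[[[0,0,0,0],[0,0,0,0],[0,0,0,0],[0,0,0,0],[0,0,0,0],[0,0,0,0],[0,0,0,0],[0,0,0,0]]]' 1 20;python3 -m handwheel '[[[11,-4,-2,0],[23,-5,-2,0],[35,-3,-2,0],[46,2,-2,0],[55,9,-2,0],[62,19,-2,0],[66,30,-2,0],[68,41,-2,0]]]' 1 20;  python3 go.py .6458 .1514 .134 -5.7
```

```text
t: 44.85
position: [0.584, 0.1995, 0.1361]
eef_rot: [0.999, -0.048, 0.001, -0.0]
wrist_force: [-0.5, 0.6, 0.2]
finger_gap: 0.449
grip_force: 0.0
t: 45.52
position: [0.5839, 0.2015, 0.1366]
eef_rot: [0.999, -0.049, 0.001, -0.002]
wrist_force: [-1.1, 7.1, 1.7]
finger_gap: 0.169
grip_force: 20.7
t: 46.18
position: [0.6517, 0.1541, 0.1381]
eef_rot: [0.999, -0.049, 0.004, -0.002]
wrist_force: [5.0, 4.9, -3.6]
finger_gap: 0.17
grip_force: 20.0
shift [-5.7  3.2  4.1] spin 0.002 cur -5.6 j6 1.7940392847301776 F [ 5.   4.9 -3.6] gap 0.16989180646520163 grip 19.963180124759674 t 46.1833 tilt [ 0.0088  0.0043 -1.    ] pos [0.6517 0.1541 0.1381]
```

```bash
python3 -m handwheel '[[[-2,2,0,0],[-4,4,0,0],[-4,5,0,0],[-4,5,0,0],[-4,5,0,0],[-4,5,0,0],[-4,5,0,0],[-4,5,0,0]]]' 1 20;  python3 go.py .6458 .1514 .134 -5.7; python3 -m handwheel '[[[0,-2,0,0],[0,-2,0,0],[0,-2,0,0],[0,-2,0,0],[0,-2,0,0],[0,-2,0,0],[0,-2,0,0],[0,-2,0,0]]]' 0.1 20; python3 -m handwheel '[[[0,0,-15,0],[0,0,-45,0],[0,0,-75,0],[0,0,-85,0],[0,0,-85,0],[0,0,-85,0],[0,0,-85,0],[0,0,-85,0]]]' 0.1 20;  python3 go.py .552 -.140 .2 -5.7
```

```text
t: 46.85
position: [0.6498, 0.1516, 0.1392]
eef_rot: [0.999, -0.049, 0.007, -0.004]
wrist_force: [15.5, 12.2, -11.4]
finger_gap: 0.164
grip_force: 19.7
shift [-4.   0.7  5.1] spin 0.002 cur -5.6 j6 1.7885512004981436 F [ 15.5  12.2 -11.4] gap 0.16381751756958926 grip 19.662998467683792 t 46.85 tilt [ 0.0152  0.0076 -0.9999] pos [0.6498 0.1516 0.1392]
t: 47.52
position: [0.6427, 0.1491, 0.1374]
eef_rot: [0.999, -0.049, -0.0, -0.0]
wrist_force: [-0.2, 0.6, -0.3]
finger_gap: 0.45
grip_force: 0.0
t: 48.18
position: [0.6415, 0.1492, 0.2202]
eef_rot: [0.999, -0.049, -0.002, 0.0]
wrist_force: [-1.0, 0.5, 0.1]
finger_gap: 0.448
grip_force: 0.0
shift [-60.9 296.5  20.6] spin 0.002 cur -5.6 j6 1.7915596857542264 F [-1.   0.5  0.1] gap 0.4478721210271034 grip 0.0 t 48.1833 tilt [-3.6e-03 -4.0e-04 -1.0e+00] pos [0.6415 0.1492 0.2202]
```

The left latch is at its stop, so I move to the right one.

```bash
python3 -m handwheel '[[[-6,30,0,0],[-14,70,0,0],[-22,110,0,0],[-30,150,0,0],[-39,190,0,0],[-47,230,0,0],[-55,270,0,0],[-61,297,0,0]]]' 0.1 20
python3 -m handwheel '[[[0,0,0,0],[0,0,20,0],[0,0,45,0],[0,0,65,0],[0,0,78,0],[0,0,83,0],[0,0,84,0],[0,0,84,0]]]' 0.1 20
python3 -m handwheel '[[[0,0,0,0],[0,0,0,0],[0,0,0,0],[0,0,0,0],[0,0,0,0],[0,0,0,0],[0,0,0,0],[0,0,0,0]]]' 1 20; python3 go.py .552 -.140 .136 -5.7
```

```text
t: 48.85
position: [0.5512, -0.1431, 0.2208]
eef_rot: [0.999, -0.049, -0.001, 0.0]
wrist_force: [0.3, 0.8, -0.0]
finger_gap: 0.449
grip_force: 0.0
t: 49.52
position: [0.5532, -0.1399, 0.1379]
eef_rot: [0.999, -0.048, -0.001, -0.0]
wrist_force: [-0.3, -0.4, -0.7]
finger_gap: 0.45
grip_force: 0.0
t: 50.18
position: [0.5535, -0.1425, 0.1395]
eef_rot: [0.999, -0.048, 0.001, 0.002]
wrist_force: [-2.1, -7.5, 0.4]
finger_gap: 0.167
grip_force: 19.6
shift [-1.8 -2.4  3.5] spin 0.003 cur -5.5 j6 1.2986399659780927 F [-2.1 -7.5  0.4] gap 0.1671489208768008 grip 19.615082144737244 t 50.1833 tilt [ 0.0012 -0.004  -1.    ] pos [ 0.5535 -0.1425  0.1395]
```

```bash
python3 -m handwheel '[[[11,3,-1,0],[22,4,-1,0],[33,2,-1,0],[44,-3,-1,0],[52,-11,-1,0],[59,-20,-1,0],[63,-31,-1,0],[65,-42,-1,0]]]' 1 20; python3 -m handwheel '[[[-1,-2,0,0],[-2,-4,0,0],[-2,-5,0,0],[-2,-5,0,0],[-2,-5,0,0],[-2,-5,0,0],[-2,-5,0,0],[-2,-5,0,0]]]' 1 20;  python3 go.py .6195 -.107 .134 -5.7; python3 -m handwheel '[[[0,2,0,0],[0,2,0,0],[0,2,0,0],[0,2,0,0],[0,2,0,0],[0,2,0,0],[0,2,0,0],[0,2,0,0]]]' 0.1 20; python3 -m handwheel '[[[0,0,-15,0],[0,0,-45,0],[0,0,-75,0],[0,0,-115,0],[-40,0,-130,0],[-80,0,-130,0],[-110,0,-130,0],[-110,0,-130,0]]]' 0.1 20
python3 - <<'E'
from fit import *
for n in("top","scene"):
  w=snapshot(n);save(w,n+"10",(110,220,160,340) if n=="top" else (180,310,230,420),4)
  for r in silhouettes(w,"bar")[:1]: print(n,round(r["score"],2),rect(w,r["region"],.095))
  for k in("knob_left","knob_right"):
    for q in place_of(w,k)[:2]: c=np.array(q["point"])*[420,560];print(n,k,round(q["score"],2),c.round(),atz(w,*c,.128).round(4))
E
```

```text
t: 50.85
position: [0.6285, -0.1085, 0.141]
eef_rot: [0.999, -0.049, 0.006, 0.003]
wrist_force: [10.8, -8.7, -8.9]
finger_gap: 0.162
grip_force: 19.6
t: 51.52
position: [0.6291, -0.1059, 0.1414]
eef_rot: [0.999, -0.048, 0.009, 0.005]
wrist_force: [16.8, -17.9, -15.7]
finger_gap: 0.155
grip_force: 19.7
shift [-9.5  2.   7.2] spin 0.003 cur -5.5 j6 1.3985511654522378 F [ 16.8 -17.9 -15.7] gap 0.15466163750914044 grip 19.720792025327682 t 51.5167 tilt [ 0.0172 -0.0107 -0.9998] pos [ 0.6291 -0.1059  0.1414]
t: 52.18
position: [0.6202, -0.1014, 0.1394]
eef_rot: [0.999, -0.048, -0.0, -0.0]
wrist_force: [0.2, 0.4, 0.4]
finger_gap: 0.449
grip_force: 0.0
t: 52.85
position: [0.5041, -0.0894, 0.2691]
eef_rot: [0.999, -0.049, -0.003, -0.001]
wrist_force: [-1.1, 1.1, -0.8]
finger_gap: 0.449
grip_force: 0.0
top 0.75 (array([0.6245, 0.0793]), array([139.9,  34.5]), 84.1)
top knob_left 0.6 [142. 197.] [0.6462 0.1542 0.128 ]
top knob_left 0.52 [160. 221.] [0.6051 0.0963 0.128 ]
scene 0.64 (array([0.6236, 0.0257]), array([245.5,  40.2]), 83.0)
scene knob_left 0.7 [229. 362.] [0.6451 0.1583 0.128 ]
scene knob_right 0.55 [262. 275.] [ 0.6258 -0.1085  0.128 ]
scene knob_right 0.31 [248. 313.] [0.6353 0.0038 0.128 ]
```

View pics/top10.png

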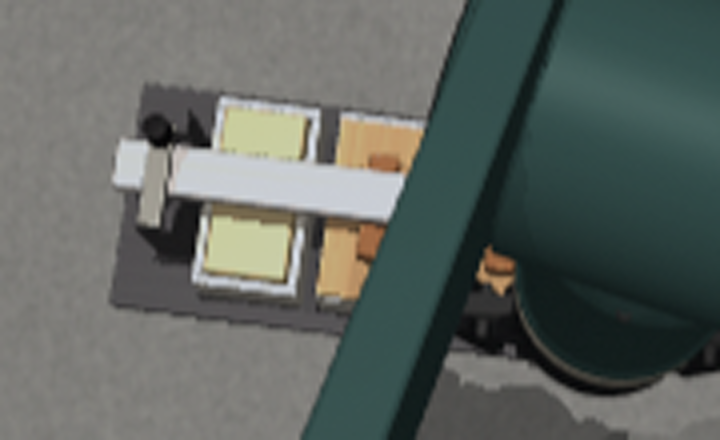

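The top view shows the left latch across the bar, with its knob at (130, 155); the arm hides the right one. I check the right latch numerically from the wrist camera and hand in if it is over.

```bash
python3 -m handwheel '[[[-10,20,0,0],[-10,60,0,0],[-10,100,0,0],[-10,140,0,0],[-10,180,0,0],[-10,210,0,0],[-10,220,0,0],[-10,220,0,0]]]' 0.1 20
python3 - <<'E'
from fit import *
u=np.array([.995,-.0998]);v=np.array([.0998,.995])
for n in("top","scene"):
  w=snapshot(n)
  for r in silhouettes(w,"bar")[:1]: print(n,round(r["score"],2),rect(w,r["region"],.095))
  for k,pv in(("knob_left",(.5996,.156)),("knob_right",(.574,-.1025))):
    for q in place_of(w,k)[:2]:
      c=np.array(q["point"])*[420,560];X=atz(w,*c,.128)[:2];d=X-pv;a=np.arctan2(d@v,d@u)*(1 if k=="knob_left" else -1)
      print(n,k,round(q["score"],2),X.round(4),"theta",round(2.356-a,2),"r",round(np.hypot(*d),3))
  for r in silhouettes(w,"board0"): print(n,round(r["score"],2),rect(w,r["region"],.06))
o=observe();print(o["t"],o["wrist_force"])
E
```

```text
t: 53.92
position: [0.4797, -0.3118, 0.2688]
eef_rot: [0.999, -0.05, -0.0, 0.0]
wrist_force: [0.2, 0.2, 0.3]
finger_gap: 0.445
grip_force: 0.0
top 0.56 (array([0.6179, 0.0266]), array([245.3,  32.5]), 84.3)
top knob_left 0.62 [0.6406 0.1509] theta 2.38 r 0.041
top 0.91 (array([0.5835, 0.0279]), array([64.6, 51.5]), 84.2)
top 0.73 (array([ 0.5787, -0.0485]), array([61.1, 44.9]), 83.2)
top 0.6 (array([ 0.3501, -0.2444]), array([107. ,  62.9]), -54.8)
scene 0.75 (array([0.6506, 0.0041]), array([327.2, 149. ]), 84.1)
scene knob_left 0.54 [0.643 0.149] theta 2.42 r 0.044
scene knob_right 0.49 [ 0.6233 -0.107 ] theta 2.37 r 0.049
scene 0.92 (array([ 0.6441, -0.0599]), array([68. , 55.8]), 83.6)
scene 0.87 (array([ 0.3284, -0.4153]), array([108.2,  65.5]), -79.3)
scene 0.64 (array([0.6382, 0.0135]), array([336.6, 153.2]), 83.8)
scene 0.6 (array([0.651, 0.017]), array([67.7, 52.7]), 84.5)
scene 0.59 (array([ 0.3826, -0.2609]), array([111.1,  64.6]), -56.0)
54.4167 [-0.16002252 -0.59690958  0.21698119]
```

Both latches read about 2.37 rad, the bar is home and the robot touches nothing, so I hand it in.

```bash
python3 -c "
from cell import job_done; print(job_done())"
```

```text
the job is handed in; nothing more can be done
None
```

I handed the job in at about 54 s: both boards are pressed flat (middle and right moulds), the bar lies in both saddles, and both latches measure fully closed (about 2.37 rad); hand-in returned no verdict.

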